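# Index the swing guard to its next notch and load the anvil

## Robot

A 6-joint arm with a two-finger parallel gripper is mounted at the origin on a cart in front of the work surface, level with it; the furniture and walls round the work are solid. World frame = base frame: x ahead of the robot, y to its left, z up, the work surface at z = 0. Lengths are in mm, angles in rad, forces in N, time in s.
With the tool pointing down it reaches from about 400 to 925 mm from the base axis. Payload 12.5 kg.
Tool frame: the origin (TCP) lies midway between the tips of the shut fingers; the grasp point (between the pads) lies 19 mm behind it; z points along the fingers, y is the direction in which the jaws open and shut (so a half turn about z gives the same grasp; the last joint's range is limited). The gripper opens to 95 mm and grips with 3 to 60 N. Pads are 20 mm wide; open, the fingers measure 119 mm over their backs; the gripper's body (75 mm by 180 mm) begins 59 mm behind the grasp point.
Start: joints at [1.063, 0.491, 1.559, -0, 1.092, -0.106], TCP at [244.408, 575.249, 214.661] pointing down, gripper open.
Joint ranges: [-3.1, 3.1], [-0.84, 2.19], [0.05, 2.79], [-1.13, 4.28], [0.06, 2.93], [-2.69, 2.69]. Speed limits (rad/s): [2.22, 2.22, 2.79, 3.14, 3.14, 3.14].

## Interface

Orientations are given as [roll, pitch, yaw] about the fixed x, y, z axes, in that order (R = Rz(yaw) Ry(pitch) Rx(roll)).
In Python, from cell import env, eyes, job_done, boxes_of, regions_of gives the robot as it stands.
- The arm moves only by the tool send_rows, never from a script. Its argument "plan" is text: rows parted by semicolons, each of 5 numbers parted by spaces: the shift along the tool's x, y, z in mm, then the turn about the tool's z in rad, then the finger opening in mm, from 0 to 95.1. In form: x y z roll gripper; .... A call has 1 to 8 rows; each row shifts and turns the pose as measured when the row begins, along the tool's axes as they then stand; what a row does not reach is not made up. A row lasts 1/10 s, in which the tool goes at most 50 mm and 8.59 degrees, less where a joint would pass 70% of its speed; a pose out of reach is approached as far as the arm can. A call with a gripper value outside its range is refused whole. The fingers move at their own pace and stop on an object; the grip force is fixed at half the most. Time passes only in rows, so rows that do not move let the fingers close. It gives the time, the measured TCP pose, the force and the opening at its end, in the units of the state.
- env.state(): the state, without advancing time (a new reading comes with each control period).
- eyes.read_camera(name): name is "scene" or "top" or "wrist"; returns a dict with "image" (400x640x3 uint8, red, green, blue), "vertical_fov" (degrees; the focal length in pixels is half the picture's height over the tangent of half this angle, whatever the lens; pixels are square), "cx", "cy" (the principal point, pixels), "k1" (the pictures are not rectified: a ray, as slopes to the right and down, at radius r is drawn at 1 + k1 r^2 times it, then the intrinsics apply), "extrinsics" (4x4, takes a point from camera to world coordinates). Camera axes: x right, y up, looking along -z (the intrinsics and any distortion apply to the point x, -y, -z); pixel columns grow to the right and rows downward; lengths in mm; the calibration is good to about 2 mm. A picture is of the moment at which its call begins. There is no depth.
- job_done(): hands the job in, once; it reports no verdict.
Trained networks look in a picture, given as the dict that the camera call returned (one of the last four; its "shot" number tells which), for a name from the list of things; names that differ only in an ending like _2 or _b are one class to them, and where a whole thing is asked for, a point or a joint stands for the part that bears it (a point fixed in the world has none). Each returns a list of dicts, best first, with "confidence" (0 to 1); they miss things now and then, are a little off and sometimes report something else, mostly with a low value. They report only what shows in the picture. A call takes as long as a camera call. They do not tell look-alikes from the thing itself.
- boxes_of(target, picture): "bbox" ([left, top, width, height] in pixels, round what is visible of it).
- regions_of(target, picture): "pixels" (400x640 bool, what is visible of it) and "bbox" ([left, top, width, height] in pixels, round what is visible of it).
The state is a dict: "t": time; "joints": joint angles; "qvel": joint speeds; "tau": joint torques, N m; "eef_pos": TCP position; "tcp_rot": TCP orientation; "ft_force": force on the tool from outside, world axes, zero at the start; "moment": the same for the moment, N m; "opening": opening from 0.0 (shut) to 1.0 (fully open).
Only numpy, scipy, OpenCV 4.12 (cv2) and the standard library are available. Lean on these libraries where they do the work, as an engineer would, in place of code of your own. Each camera call takes 0.05 s, during which the arm holds its last target.

## Task

Pull up the red index knob on the green setting fixture, swing its guard arm counter-clockwise and let the knob's pin drop fully home in the very next notch, easing it in gently without driving the pin hard against the notch. Then lay the teal button, as it lies now, in the brass-rimmed nest that the guard has uncovered. Leave the other samples where they are.

Things in the scene. Friction and masses are not known exactly. Their poses are not given: they have to be found in the camera images.
- fixture: Green cast setting fixture, fixed on the dark desk: a 196 mm disc, 14 mm thick, with a 58 mm wide tongue that runs out along its own -x to 153 mm from the centre. Origin at the middle of the disc's underside, on the vertical pivot of the guard arm; z up. Angles below are from its -x, counter-clockwise seen from above. A raised track 22 mm wide runs round the pivot on a circle of radius 75 mm.
- first_notch (a point): Track top (24 mm above the surface) at the middle of the first notch, angle 0, where the pin starts. Notches are 12.4 mm wide along the track; the pin is 8 mm thick, round-ended. A brass track segment, clamped by hand, holds the next notch somewhere between 0.72 and 1.10 rad (not measured: find it by feel or sight); the wrong one follows 0.44 rad after that. Between notches the track is smooth.
- swing (a joint): Guard arm's angle about the pivot, rad. 0 = pin over the first notch, guard (yellow 54 mm disc, 122 mm from the pivot) over the nest; grows counter-clockwise seen from above; range -0.09 to 1.70. The arm is 24 mm wide, tops of arm and guard 38 mm above the surface. Light friction (about 0.1 Nm); it stays where it is left, unless locked by the pin.
- plunger (a joint): How far the red knob with its pin is pulled up, m. 0 = fully home, pin 8 mm down in a notch; about 0.0075 = the pin's end rests on top of the track; 0.018 = upper stop. A damped spring pushes it down with 4 N at 0, 7 N at 0.008, 10 N at 0.018 (plus 50 N per m/s when moved); let go over a notch it drops home in about 0.2 s.
- knob (a point): Point on the axis of the red pull knob at the height to grip it, 59 mm above the surface when home: an upright cylinder of 25 mm diameter from 11 mm below to 10 mm above this point, then a 30 mm collar 6 mm thick. It rides on the guard arm 75 mm from the pivot; a 20 mm wide bush ends 16 mm under this point (knob home). Turns with the arm (its x axis points to the pivot), rises with the knob.
- nest (a point): Centre of the nest's floor, on the fixture's tongue 122 mm from the pivot, 20 mm above the surface: a round steel seat of 33 mm inner diameter inside a brass rim 2.5 mm high and 4 mm wide. Axes as the fixture's.
- button (a point): Centre (half-way up) of the teal round covered button, 27 mm diameter, 11 mm high, about 14 g, lens-shaped: widest half-way up. Lies flat and loose on the light wooden top among the other samples. z up.
- sample_05: Tan mushroom-shaped stud, 23 mm, 14 mm high, loose on the wooden top; a bystander. Origin at the centre of its underside.
- sample_02: Pale eyelet, 26 mm, 10 mm high, loose on the wooden top; a bystander. Origin at the centre of its underside.
- sample_03: Tan bar, 36 mm long along its y, 11 mm thick, loose on the wooden top; a bystander. Origin at the centre of its underside.
Not all that is in view belongs to the job. Of the things that look like the part that bears button, the smallest one is meant.

How it is judged:
By the outcome, as a careful person would: the job done as asked, in the order asked, and still so for the second after the job is handed in, with the robot touching nothing.
It also fails if it takes over 58 s, if anything falls off the work surface, if the arm or the gripper's body presses on something with over 40 N, if the wrist force passes 120 N, or if a joint passes its speed limit or range.

## Working session

There is one attempt and no reset: what is moved stays moved. The work goes in short steps, Python scripts to look and compute and a tool call to move; the robot and the scene stay as the last step left them, time stands still between calls to the robot, and variables do not carry over. Pictures are saved under pics/ and viewed, and the job is handed in when it is done.

Besides the shell and the picture viewer there is one more tool, called as name(argument=value, ...) on one line, values as JSON. send_rows: Moves the arm, as the interface text tells. Its arguments: {"type":"object","properties":{"plan":{"type":"string"}},"required":["plan"]}

```bash
ls; mkdir -p pics; cat > h.py <<'E'
import numpy as np, cv2
from cell import env, eyes, job_done, boxes_of, regions_of
def intr(p):
    f=200/np.tan(np.radians(p["vertical_fov"])/2); return f,p["cx"],p["cy"],p["k1"]
def proj(p,P):
    P=np.atleast_2d(np.asarray(P,float)); E=np.asarray(p["extrinsics"]); f,cx,cy,k=intr(p)
    c=(P-E[:3,3])@E[:3,:3]; x=c[:,0]/-c[:,2]; y=-c[:,1]/-c[:,2]; s=1+k*(x*x+y*y)
    return np.c_[cx+f*x*s, cy+f*y*s]
def ray(p,uv):
    f,cx,cy,k=intr(p); E=np.asarray(p["extrinsics"])
    d=np.array([(uv[0]-cx)/f,(uv[1]-cy)/f]); q=d.copy()
    for _ in range(30): q=d/(1+k*(q@q))
    v=E[:3,:3]@np.array([q[0],-q[1],-1.]); return E[:3,3],v
def atz(p,uv,z):
    o,v=ray(p,uv); return o+v*(z-o[2])/v[2]
def save(p,n,crop=None,s=1):
    im=p["image"][:,:,::-1]
    if crop: l,t,w,h=crop; im=im[t:t+h,l:l+w]
    if s!=1: im=cv2.resize(im,None,fx=s,fy=s,interpolation=cv2.INTER_CUBIC)
    cv2.imwrite("pics/"+n+".png",im)
E
python3 - <<'E'
from h import *
import pickle
s=env.state(); print(s)
for n in ["scene","top","wrist"]:
    p=eyes.read_camera(n); save(p,n+"0"); pickle.dump(p,open(f"pics/{n}0.pkl","wb"))
    print(n,p["vertical_fov"],p["cx"],p["cy"],p["k1"],np.round(p["extrinsics"],3).tolist(),p["shot"])
    for t in ["fixture","knob","button","nest","sample_05","sample_02","sample_03","swing"]:
        try: print(t,[(b["bbox"],round(b["confidence"],2)) for b in boxes_of(t,p)])
        except Exception as e: print(t,e)
print(env.state()["t"])
E
```

```text
pics
{'t': 0.0, 'joints': array([ 1.06337257e+00,  4.91578246e-01,  1.55946257e+00, -1.25525818e-05,
        1.09167842e+00, -1.05617333e-01]), 'qvel': array([ 0.00073678,  0.00073263, -0.0020826 , -0.00024629,  0.00193298,
        0.00059223]), 'tau': array([ 2.53038808e-03, -6.12629271e+01, -2.58194286e+01,  6.93621137e-02,
        4.80761065e-02, -9.82802499e-05]), 'eef_pos': array([244.29823296, 575.01088843, 214.04561709]), 'tcp_rot': array([-3.14047117e+00, -1.07694914e-04,  2.73979196e+00]), 'ft_force': array([ 0.01339505,  0.39762009, -0.3992917 ]), 'moment': array([-0.0243586 ,  0.01375337, -0.03934243]), 'opening': 1.0025936216449045}
scene 49.58505648429579 320.07398428647593 198.09484636496902 0.01789984015314595 [[0.662, 0.484, -0.572, -119.338], [-0.749, 0.422, -0.51, -613.832], [-0.005, 0.767, 0.642, 720.863], [0.0, 0.0, 0.0, 1.0]] 1
fixture [([350.5, 195.9, 71.1, 60.6], 0.72)]
knob [([380.0, 211.1, 15.8, 12.6], 0.5), ([244.8, 186.4, 9.0, 4.3], 0.28)]
button [([263.3, 194.6, 12.3, 9.7], 0.6), ([261.1, 166.1, 12.1, 13.5], 0.44), ([244.4, 211.2, 15.2, 10.0], 0.4)]
nest [
[... 787 characters left out ...]
, 0.81)]
sample_05 [([290.5, 217.2, 15.2, 15.6], 0.68), ([209.8, 221.1, 9.9, 17.6], 0.56), ([248.3, 182.3, 11.9, 14.2], 0.53)]
sample_02 [([290.5, 217.2, 15.2, 15.6], 0.68), ([209.8, 221.1, 9.9, 17.6], 0.56), ([248.3, 182.3, 11.9, 14.2], 0.53)]
sample_03 [([290.5, 217.2, 15.2, 15.6], 0.68), ([209.8, 221.1, 9.9, 17.6], 0.56), ([248.3, 182.3, 11.9, 14.2], 0.53)]
swing [([390.1, 137.5, 37.5, 81.9], 0.8)]
wrist 63.094389137710216 320.8238568051303 201.35181821092138 -0.04468838036088869 [[0.391, -0.881, -0.267, 169.146], [0.92, 0.374, 0.114, 606.451], [-0.001, -0.29, 0.957, 383.919], [0.0, 0.0, 0.0, 1.0]] 3
fixture []
knob []
button []
nest []
sample_05 []
sample_02 []
sample_03 []
swing []
1.35
```

```bash
python3 - <<'E'
from h import *
import pickle
for n,c,s in [("top",(190,90,300,200),2.6),("scene",(225,150,210,120),3.6)]:
    p=pickle.load(open(f"pics/{n}0.pkl","rb")); save(p,n+"0c",c,s)
E
```

```text
(no output)
```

View pics/top0.png

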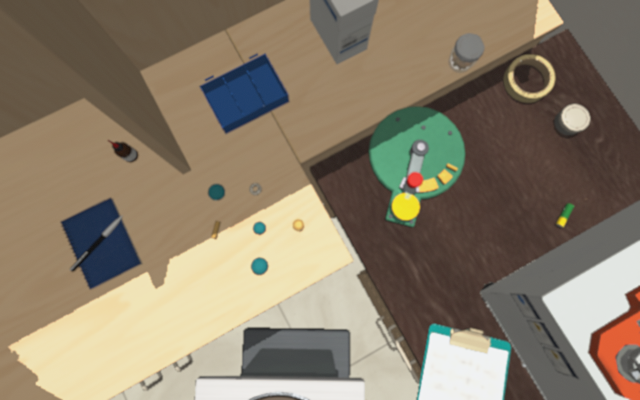

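View pics/top0c.png

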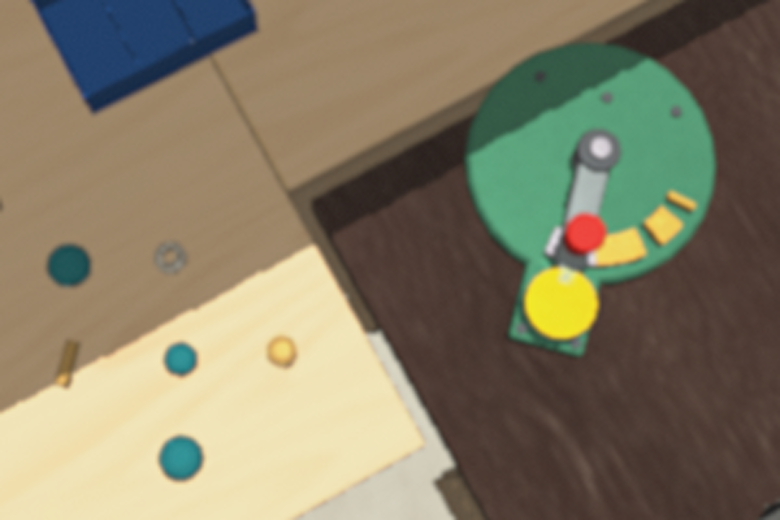

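View pics/scene0c.png

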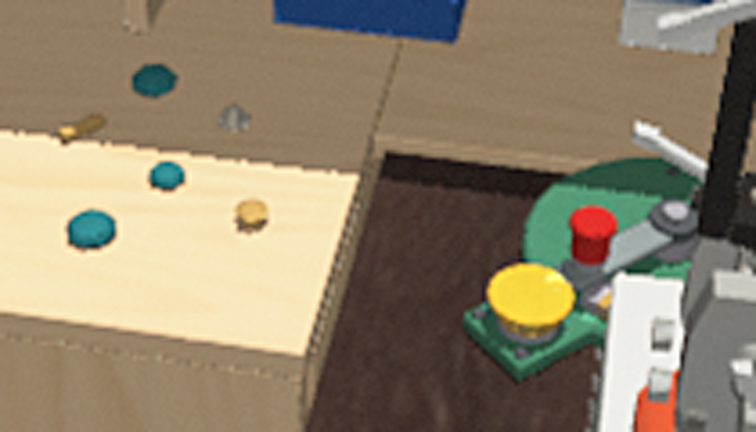

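View pics/wrist0.png

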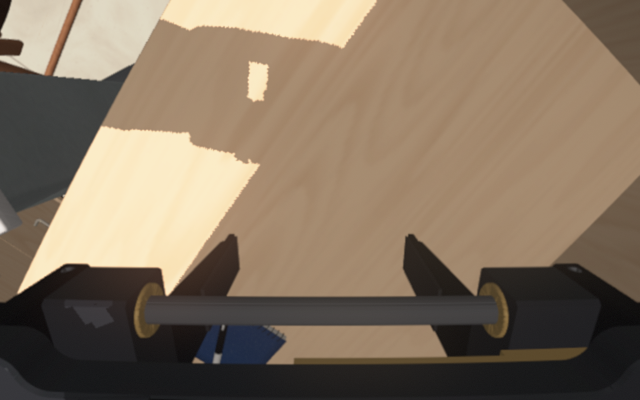

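```bash
cat >> h.py <<'E'
def mask(p,col):
    hsv=cv2.cvtColor(p["image"],cv2.COLOR_RGB2HSV); H,S,V=[hsv[...,i].astype(int) for i in range(3)]
    return {"red":((H<6)|(H>174))&(S>180)&(V>120),"yellow":(H>25)&(H<32)&(S>200)&(V>150),"teal":(H>85)&(H<100)&(S>130)&(V>50),
            "green":(H>65)&(H<85)&(S>90)&(V>40),"brass":(H>18)&(H<26)&(S>130)&(V>120)}[col]
def blobs(p,col,amin=8):
    n,l,st,c=cv2.connectedComponentsWithStats(mask(p,col).astype(np.uint8))
    return [(np.round(c[i],1).tolist(),st[i].tolist()) for i in range(1,n) if st[i][4]>=amin]
def tri(pu):
    A=np.zeros((3,3));b=np.zeros(3)
    for p,uv in pu:
        o,v=ray(p,uv); v/=np.linalg.norm(v); M=np.eye(3)-np.outer(v,v); A+=M;b+=M@o
    X=np.linalg.solve(A,b); return X,[np.round(proj(p,X)[0]-uv,1) for p,uv in pu]
E
python3 - <<'E'
from h import *
import pickle
T=pickle.load(open("pics/top0.pkl","rb"));S=pickle.load(open("pics/scene0.pkl","rb"))
for p in (T,S):
    for c in ["red","yellow","teal","green","brass"]: print(c,blobs(p,c))
E
```

```text
red [([414.4, 179.9], [407, 174, 15, 13, 146])]
yellow [([405.1, 207.3], [393, 194, 26, 26, 468]), ([562.2, 220.8], [560, 218, 6, 6, 25])]
teal [([216.2, 191.7], [210, 185, 14, 14, 150]), ([259.1, 227.6], [255, 223, 10, 10, 78]), ([259.2, 265.6], [253, 259, 14, 14, 159]), ([434.4, 337.4], [420, 324, 31, 59, 240]), ([500.4, 344.2], [491, 338, 20, 15, 169]), ([507.1, 369.0], [506, 360, 3, 19, 19])]
green [([414.7, 149.1], [369, 108, 96, 119, 5378]), ([564.4, 214.0], [562, 213, 6, 3, 9])]
brass [([451.4, 167.2], [447, 164, 10, 7, 32]), ([444.3, 176.4], [438, 170, 14, 14, 118]), ([428.3, 185.4], [420, 179, 18, 13, 171]), ([417.9, 209.9], [413, 202, 8, 16, 29]), ([396.8, 215.1], [392, 208, 13, 12, 21]), ([560.9, 222.2], [557, 218, 10, 9, 34]), ([297.4, 224.3], [294, 220, 9, 10, 47]), ([215.8, 227.4], [214, 222, 5, 12, 20])]
red [([389.2, 214.2], [384, 208, 12, 15, 131])]
yellow []
teal [([454.0, 169.2], [445, 166, 19, 7, 74]), ([267.1, 171.9], [262, 168, 11, 8, 67]), ([270.8, 198.2], [267, 195, 9, 7, 49]), ([249.9, 213.1], [244, 209, 13, 9, 95]), ([308.8, 332.8], [242, 318, 95, 52, 224]), ([365.0, 377.4], [349, 361, 27, 39, 268])]
green [([390.9, 205.8], [370, 194, 49, 30, 654]), ([408.0, 224.1], [399, 221, 18, 7, 67]), ([373.2, 244.1], [354, 234, 39, 22, 308])]
brass [([294.7, 208.0], [291, 206, 8, 6, 29]), ([371.5, 232.4], [360, 223, 25, 20, 314])]
```

```bash
python3 - <<'E'
from h import *
import pickle
T=pickle.load(open("pics/top0.pkl","rb"));S=pickle.load(open("pics/scene0.pkl","rb"))
for n,a,b in [("knob",(414.4,179.5),(389.2,214.2)),("guard",(405.5,207),(372,231)),("btn",(259.1,227.6),(270.8,198.2)),("teal2",(259.2,265.6),(249.9,213.1)),("tan",(297.7,224.5),(294.7,208.5)),("cup",(217,192),(267.1,171.9))]:
    X,e=tri([(T,a),(S,b)]); print(n,np.round(X,1),e)
for z in (0,10,-20): print(z,atz(T,(254,227.6),z),atz(T,(264.5,227.6),z))
print(T["image"][228,259],T["image"][266,259])
E
```

```text
knob [ 526.5 -246.7   63.3] [array([ 0.2, -0.2]), array([-0.3,  0.1])]
guard [ 478.1 -234.9   38. ] [array([ 0.7, -0.7]), array([-0.8,  0.2])]
btn [435.8  52.6   2.8] [array([ 0.4, -0.5]), array([-0.5,  0. ])]
teal2 [360.9  48.9   4. ] [array([ 0.5, -0.6]), array([-0.6,  0. ])]
tan [443.5 -25.    7. ] [array([ 0.6, -0.7]), array([-0.8,  0.1])]
cup [505.7 140.1   5.7] [array([ 0.3, -0.3]), array([-0.3,  0. ])]
0 [434.96998408  63.96616381   0.        ] [435.36265255  42.9585548    0.        ]
10 [433.8973875   62.52946047  10.        ] [434.28569069  41.75539208  10.        ]
-20 [437.11517723  66.83957049 -20.        ] [437.51657625  45.36488024 -20.        ]
[ 52 148 152] [ 50 147 151]
```

```bash
cat > fit.py <<'E'
from h import *
import pickle
from scipy.optimize import least_squares
T=pickle.load(open("pics/top0.pkl","rb"))
m=mask(T,"green").astype(np.uint8); 
m=cv2.morphologyEx(m,cv2.MORPH_CLOSE,np.ones((5,5)))
cs,_=cv2.findContours(m,cv2.RETR_EXTERNAL,cv2.CHAIN_APPROX_NONE); c=max(cs,key=cv2.contourArea)[:,0,:].astype(float)
W=np.array([atz(T,u,14) for u in c])
c0=np.array([599,-264.5])
d=np.hypot(*(W[:,:2]-c0).T); sel=(d>88)&(d<106)&(W[:,0]>c0[0]-60)
# scene-consistent fit
r=least_squares(lambda q:np.hypot(W[sel,0]-q[0],W[sel,1]-q[1])-q[2],[*c0,98],loss="soft_l1",f_scale=1.5)
print("disc",r.x,sel.sum(),np.std(r.fun))
K=np.array([526.5,-246.7]);G=atz(T,(405.3,206.8),38);print("guard@38",G)
cap=[atz(T,(420,148),z) for z in (30,45,60)];print(cap)
C=r.x[:2]
for n,P in (("K",K),("G",G[:2])): print(n,np.hypot(*(P-C)),np.arctan2(*(P-C)[::-1]))
# polar unwrap of track at z=24
a0=np.arctan2(*(G[:2]-C)[::-1])
np.save("C.npy",[*C,a0])
ang=np.arange(-0.2,1.8,0.01);rad=np.arange(50,150,0.5)
A,R=np.meshgrid(ang,rad)
P=np.stack([C[0]+R*np.cos(a0+A),C[1]+R*np.sin(a0+A),np.full_like(A,24)],-1).reshape(-1,3)
uv=proj(T,P).reshape(*A.shape,2).astype(np.float32)
im=cv2.remap(T["image"],uv[...,0],uv[...,1],cv2.INTER_CUBIC)
cv2.imwrite("pics/unwrap.png",cv2.resize(im[:,:,::-1],(800,400)))
row=im[40:60].mean(0); 
for a,x in zip(ang[::3],row[::3]): print(round(a,2),x.astype(int),end="; ")
E
python3 fit.py
```

```text
disc [ 594.17246293 -262.76055313   95.55405955] 182 1.1475612564160507
guard@38 [ 477.11308571 -233.16159935   38.        ]
[array([ 598.33794832, -265.67331117,   30.        ]), array([ 593.85532287, -262.21618792,   45.        ]), array([ 589.37269742, -258.75906466,   60.        ])]
K 69.55216463596001 2.908575915322516
G 120.74351270164458 2.893929505106966
-0.2 [216 210 216]; -0.17 [174 169 175]; -0.14 [111 110 112]; -0.11 [87 83 83]; -0.08 [92 75 73]; -0.05 [100  62  60]; -0.02 [111  53  51]; 0.01 [125  51  48]; 0.04 [135  50  47]; 0.07 [144  54  50]; 0.1 [151  58  54]; 0.13 [154  64  61]; 0.16 [169  92  92]; 0.19 [198 136 138]; 0.22 [218 166 157]; 0.25 [228 182 138]; 0.28 [236 195 105]; 0.31 [239 207  93]; 0.34 [240 213  96]; 0.37 [241 214  96]; 0.4 [241 214  96]; 0.43 [240 213  96]; 0.46 [240 214  97]; 0.49 [240 213  97]; 0.52 [240 214  98]; 0.55 [240 215  99]; 0.58 [240 215  99]; 0.61 [240 215  98]; 0.64 [240 214  96]; 0.67 [240 213  95]; 0.7 [241 212  96]; 0.73 [227 197 103]; 0.76 [161 174 114]; 0.79 [ 98 158 119]; 0.82 [ 75 141 109]; 0.85 [ 72 106  81]; 0.88 [116  97  55]; 0.91 [196 151  67]; 0.94 [237 196  87]; 0.97 [240 208  93]; 1.0 [238 208  93]; 1.03 [238 209  94]; 1.06 [238 209  94]; 1.09 [238 208  93]; 1.12 [239 207  92]; 1.15 [239 204  94]; 1.18 [216 188 103]; 1.21 [143 167 115]; 1.24 [ 88 153 117]; 1.27 [ 72 134 103]; 1.3 [ 80 101  73]; 1.33 [137 110  56]; 1.36 [209 164  74]; 1.39 [230 192  94]; 1.42 [187 180 108]; 1.45 [117 161 117]; 1.48 [ 85 154 119]; 1.51 [ 84 155 119]; 1.54 [ 87 156 120]; 1.57 [ 87 157 120]; 1.6 [ 87 157 120]; 1.63 [ 87 156 119]; 1.66 [ 86 154 118]; 1.69 [ 86 154 118]; 1.72 [ 85 154 118]; 1.75 [ 86 154 118]; 1.78 [ 85 154 117];
```

View pics/unwrap.png

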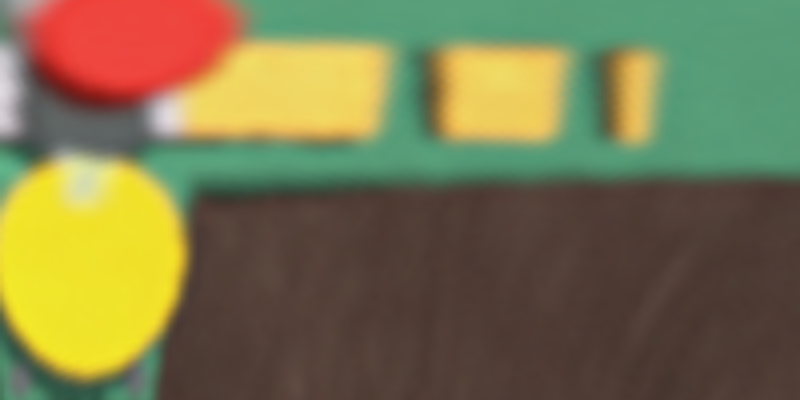

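```bash
python3 - <<'E'
from h import *
import pickle
T=pickle.load(open("pics/top0.pkl","rb"));S=pickle.load(open("pics/scene0.pkl","rb"))
C=np.load("C.npy")
for z in (59,70,75): print(z,atz(T,(414.6,180),z), atz(T,(414.6,179.3),z))
# tongue corners and predicted
a=C[2]; ex=-np.array([np.cos(a),np.sin(a)]); ey=np.array([-ex[1],ex[0]])
F=lambda x,y,z: np.r_[C[:2]+ex*x+ey*y,z]
print("ex yaw",np.arctan2(ex[1],ex[0]))
pts={"corner-":F(-153,-29,14),"corner+":F(-153,29,14),"knobtop":F(-75,0,75),"guard":F(-122,0,38),"pivot45":F(0,0,45),"edge":F(98,0,14),"l":F(0,98,14),"r":F(0,-98,14)}
from h import proj
for n,p in (("T",T),("S",S)):
    im=p["image"].copy()
    for k,P in pts.items():
        u=proj(p,P)[0]; print(n,k,np.round(u,1),np.round(P,1))
    big=cv2.resize(im,None,fx=5,fy=5,interpolation=cv2.INTER_CUBIC)
    for k,P in pts.items():
        u=proj(p,P)[0]*5+2; cv2.drawMarker(big,tuple(int(v) for v in u),(255,0,255),cv2.MARKER_CROSS,14,2)
    o=(360,100) if n=="T" else (345,165)
    big=big[o[1]*5:o[1]*5+600,o[0]*5:o[0]*5+600]; cv2.imwrite(f"pics/ov{n}.png",big[:,:,::-1])
E
```

```text
59 [ 526.0439043  -247.54165187   59.        ] [ 527.41524007 -247.56387361   59.        ]
70 [ 523.58934225 -245.15624697   70.        ] [ 524.94273132 -245.1781779    70.        ]
75 [ 522.47363223 -244.07197202   75.        ] [ 523.8188637  -244.09377075   75.        ]
ex yaw -0.24766314848282722
T corner- [413.4 228. ] [ 438.7 -253.4   14. ]
T corner+ [385.  220.3] [ 452.9 -197.1   14. ]
T knobtop [414.8 180.5] [ 521.5 -244.4   75. ]
T guard [405.1 207.4] [ 475.9 -232.9   38. ]
T pivot45 [420.3 147.8] [ 594.2 -262.8   45. ]
T edge [427.7 108. ] [ 689.2 -286.8   14. ]
T l [370.2 139.9] [ 618.2 -167.8   14. ]
T r [464.  164.5] [ 570.1 -357.8   14. ]
S corner- [366.6 252.2] [ 438.7 -253.4   14. ]
S corner+ [350.6 236.9] [ 452.9 -197.1   14. ]
S knobtop [387.3 211.1] [ 521.5 -244.4   75. ]
S guard [369.8 231.3] [ 475.9 -232.9   38. ]
S pivot45 [410.2 208.6] [ 594.2 -262.8   45. ]
S edge [437.5 203.1] [ 689.2 -286.8   14. ]
S l [381.8 196.8] [ 618.2 -167.8   14. ]
S r [438.7 242.5] [ 570.1 -357.8   14. ]
```

View pics/ovT.png

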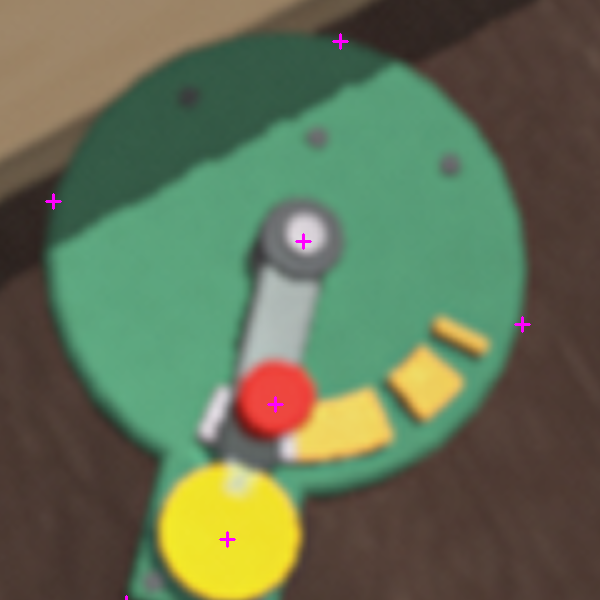

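View pics/ovS.png

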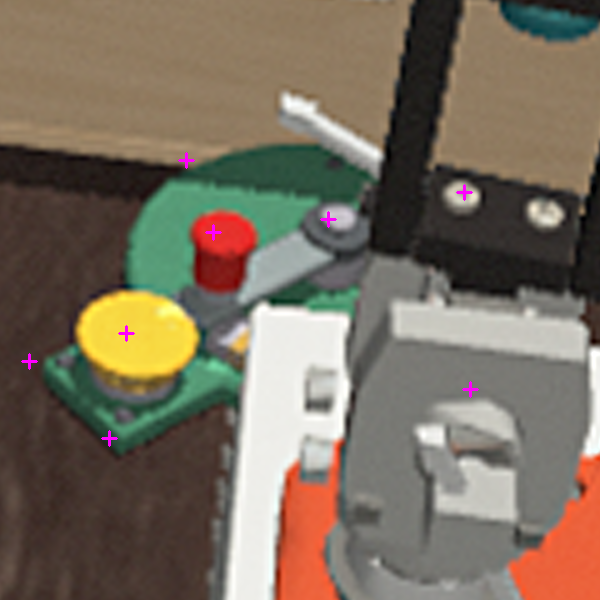

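View pics/scene0.png

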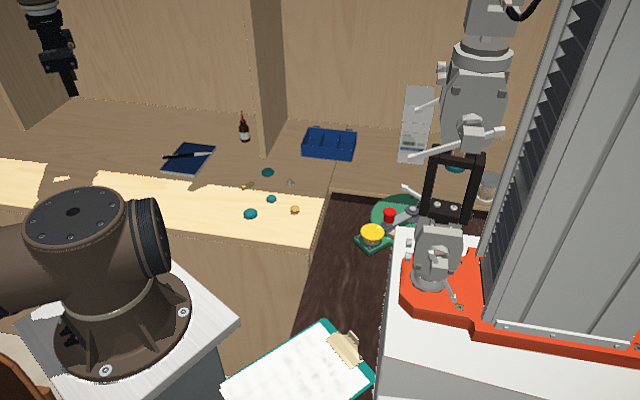

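```bash
python3 - <<'E'
from h import *
import pickle
T=pickle.load(open("pics/top0.pkl","rb"))
for n,u in {"pillar tip":(188,172),"printer":(342,58),"bl":(485,290),"blue corner":(228,130),"woodcorner":(303,162)}.items():
    print(n,[np.round(atz(T,u,z)[:2]) for z in (0,200)])
E
```

```text
pillar tip [array([546., 203.]), array([500., 143.])]
printer [array([ 803., -109.]), array([700., -99.])]
bl [array([ 321., -394.]), array([ 325., -321.])]
blue corner [array([638., 127.]), array([571.,  84.])]
woodcorner [array([573., -31.]), array([520., -38.])]
```

```bash
cat >> h.py <<'E'
def plan(tgt,yaw=None,pose=None,step=48,grip=95):
    """straight-line rows; returns list, uses x=(c,s),y=(s,-c),z down"""
    s=env.state() if pose is None else None
    p=np.array(s["eef_pos"]) if pose is None else np.array(pose[:3]); w=s["tcp_rot"][2] if pose is None else pose[3]
    tgt=np.array(tgt,float); dy=0 if yaw is None else (yaw-w)   # caller gives unwrapped yaw
    n=int(max(1,np.ceil(np.linalg.norm(tgt-p)/step),np.ceil(abs(dy)/0.145)))
    d=(tgt-p)/n; out=[]
    for i in range(n):
        c,sn=np.cos(w),np.sin(w)
        out.append("%.1f %.1f %.1f %.3f %g"%(d[0]*c+d[1]*sn,d[0]*sn-d[1]*c,-d[2],-dy/n,grip)); w+=dy/n
    print("n",n); 
    for i in range(0,n,8): print("; ".join(out[i:i+8]))
def st():
    s=env.state(); print("t %.2f"%s["t"],np.round(s["eef_pos"],1),np.round(s["tcp_rot"],3),"F",np.round(s["ft_force"],1),"op %.3f"%s["opening"],"j",np.round(s["joints"],2)); return s
E
python3 -c "
from h import *
st(); plan((430,40,170),None)"
```

```text
t 1.35 [244.4 575.2 214.7] [ 3.141 -0.     2.74 ] F [ 0.7  0.4 -0.1] op 1.002 j [ 1.06  0.49  1.56  0.    1.09 -0.11]
n 12
-31.7 -35.0 3.7 0.000 95; -31.7 -35.0 3.7 0.000 95; -31.7 -35.0 3.7 0.000 95; -31.7 -35.0 3.7 0.000 95; -31.7 -35.0 3.7 0.000 95; -31.7 -35.0 3.7 0.000 95; -31.7 -35.0 3.7 0.000 95; -31.7 -35.0 3.7 0.000 95
-31.7 -35.0 3.7 0.000 95; -31.7 -35.0 3.7 0.000 95; -31.7 -35.0 3.7 0.000 95; -31.7 -35.0 3.7 0.000 95
```

send_rows(plan="-32 -35 4 0 95; -32 -35 4 0 95; -32 -35 4 0 95; -32 -35 4 0 95; -32 -35 4 0 95; -32 -35 4 0 95; -32 -35 4 0 95; -32 -35 4 0 95")

```text
t: 2.15
eef_pos: [373.1, 210.2, 181.4]
tcp_rot: [3.137, 0.002, 2.749]
ft_force: [1.0, 0.6, 0.7]
opening: 0.997
```

```bash
python3 -c "
from h import *
st(); plan((430,40,170),None)"
```

```text
t 2.15 [373.1 210.2 181.4] [3.137e+00 2.000e-03 2.749e+00] F [1.  0.6 0.7] op 0.997 j [ 0.36  0.26  2.06  0.    0.82 -0.82]
n 4
-29.4 -33.8 2.8 0.000 95; -29.4 -33.8 2.8 0.000 95; -29.4 -33.8 2.8 0.000 95; -29.4 -33.8 2.8 0.000 95
```

send_rows(plan="-29 -34 3 0 95; -29 -34 3 0 95; -29 -34 3 0 95; -29 -34 3 0 95; 0 0 0 0 95")

```text
t: 2.65
eef_pos: [431.3, 28.6, 169.4]
tcp_rot: [3.135, 0.006, 2.744]
ft_force: [-0.1, 0.1, -0.5]
opening: 0.999
```

```bash
python3 - <<'E'
from h import *
import pickle
st(); p=eyes.read_camera("wrist"); pickle.dump(p,open("pics/w1.pkl","wb")); save(p,"w1")
print(blobs(p,"teal")); print([(b["bbox"],b["confidence"]) for b in boxes_of("button",p)])
E
```

```text
t 2.65 [431.3  28.6 169.4] [3.135 0.006 2.744] F [-0.1  0.1 -0.5] op 0.999 j [-0.09  0.28  2.07  0.01  0.78 -1.27]
[]
[([429.1, 190.5, 26.6, 29.3], 0.81), ([329.6, 165.6, 23.8, 28.3], 0.77), ([293.6, 94.9, 34.8, 36.7], 0.57)]
```

View pics/w1.png

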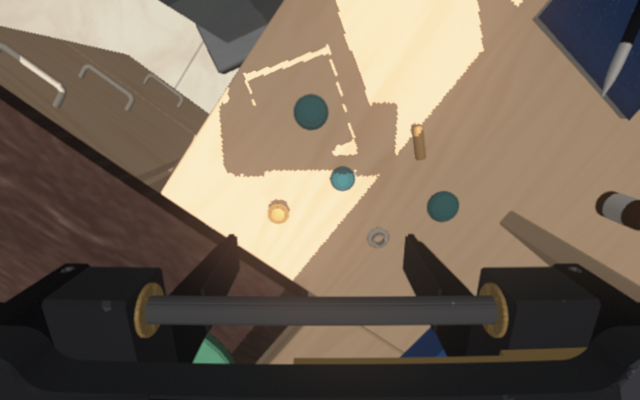

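```bash
python3 - <<'E'
from h import *
import pickle
p=pickle.load(open("pics/w1.pkl","rb"))
hsv=cv2.cvtColor(p["image"],cv2.COLOR_RGB2HSV)
m=((hsv[...,0]>80)&(hsv[...,0]<105)&(hsv[...,1]>90)).astype(np.uint8)
n,l,s,c=cv2.connectedComponentsWithStats(m)
for i in range(1,n):
    if s[i][4]>100 and s[i][1]<230 and s[i][0]>250 and s[i][0]<460:
        x,y,w,h,a=s[i]; d=np.hypot(*(atz(p,(x-.5,y+h/2),5.5)-atz(p,(x+w-.5,y+h/2),5.5))[:2]); sc=d/w
        print(np.round(c[i],1),s[i],"w",round(d,1),"eqd",round(sc*np.sqrt(4*a/np.pi),1),np.round(atz(p,c[i],5.5),1))
save(p,"w1c",(290,80,170,150),4.5)
print(atz(p,(278,212),5),atz(p,(378,238),5))
E
```

```text
[443.58147714 -26.76501612   5.        ] [514.61413457  62.63291927   5.        ]
```

View pics/w1c.png

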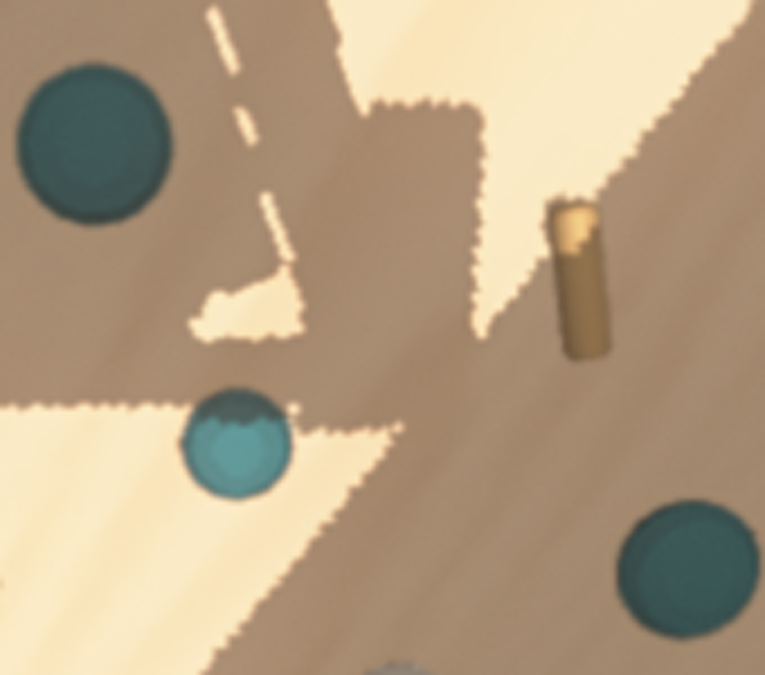

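```bash
python3 - <<'E'
from h import *
import pickle
p=pickle.load(open("pics/w1.pkl","rb"))
for cx,cy,w in [(236,444,110),(95,144,155),(688,569,142)]:
    u=np.array([cx/4.5+290-.4,cy/4.5+80-.4]);h=w/9
    print(np.round(atz(p,u,5.5),1),np.linalg.norm(atz(p,u-[h,0],5.5)-atz(p,u+[h,0],5.5)))
# bar length
a=atz(p,np.array([575,200])/4.5+[290,80],6);b=atz(p,np.array([588,360])/4.5+[290,80],6);print(np.linalg.norm(a-b))
st(); plan((512,-245,170),-0.25,grip=60)
E
```

```text
[435.7  50.9   5.5] 25.61015275522721
[360.9  47.4   5.5] 34.02707812296295
[506.5 140.    5.5] 34.700527578933496
36.46560937130928
t 2.75 [429.9  31.7 169.5] [3.135 0.005 2.746] F [ 0.   0.6 -0.4] op 0.998 j [-0.08  0.28  2.07  0.01  0.79 -1.26]
n 21
-8.7 -10.6 -0.0 0.143 60; -10.1 -9.3 -0.0 0.143 60; -11.3 -7.8 -0.0 0.143 60; -12.3 -6.1 -0.0 0.143 60; -13.1 -4.3 -0.0 0.143 60; -13.5 -2.4 -0.0 0.143 60; -13.7 -0.4 -0.0 0.143 60; -13.7 1.5 -0.0 0.143 60
-13.3 3.5 -0.0 0.143 60; -12.7 5.3 -0.0 0.143 60; -11.8 7.1 -0.0 0.143 60; -10.7 8.7 -0.0 0.143 60; -9.3 10.1 -0.0 0.143 60; -7.8 11.3 -0.0 0.143 60; -6.1 12.3 -0.0 0.143 60; -4.3 13.1 -0.0 0.143 60
-2.4 13.5 -0.0 0.143 60; -0.4 13.7 -0.0 0.143 60; 1.5 13.7 -0.0 0.143 60; 3.4 13.3 -0.0 0.143 60; 5.3 12.7 -0.0 0.143 60
```

send_rows(plan="-9 -11 0 0.143 60; -10 -9 0 0.143 60; -11 -8 0 0.143 60; -12 -6 0 0.143 60; -13 -4 0 0.143 60; -14 -2.5 0 0.143 60; -14 -0.5 0 0.143 60; -14 1.5 0 0.143 60")

```text
t: 3.55
eef_pos: [458.8, -65.9, 170.5]
tcp_rot: [3.135, -0.005, 1.575]
ft_force: [0.0, 0.0, 0.3]
opening: 0.632
```

send_rows(plan="-13 3.5 0 0.143 60; -13 5.5 0 0.143 60; -12 7 0 0.143 60; -11 8.5 0 0.143 60; -9.5 10 0 0.143 60; -8 11.5 0 0.143 60; -6 12.5 0 0.143 60; -4.5 13 0 0.143 60")

```text
t: 4.35
eef_pos: [487.0, -163.6, 171.5]
tcp_rot: [-3.138, -0.009, 0.4]
ft_force: [-0.9, 0.6, 0.6]
opening: 0.631
```

send_rows(plan="-2.5 13.5 0 0.143 60; -0.5 13.5 0 0.143 60; 1.5 13.5 0 0.143 60; 3.5 13 0 0.143 60; 5 13 0 0.143 60; 0 0 0 0 60")

```text
t: 4.95
eef_pos: [504.6, -222.8, 172.0]
tcp_rot: [-3.132, -0.004, -0.336]
ft_force: [0.3, 1.3, -0.5]
opening: 0.631
```

```bash
python3 - <<'E'
from h import *
import pickle
st(); p=eyes.read_camera("wrist"); pickle.dump(p,open("pics/w2.pkl","wb")); save(p,"w2")
E
```

```text
t 4.95 [ 504.6 -222.8  172. ] [-3.132 -0.004 -0.336] F [ 0.3  1.3 -0.5] op 0.631 j [-0.54  0.44  1.79  0.01  0.91  1.36]
```

View pics/w2.png

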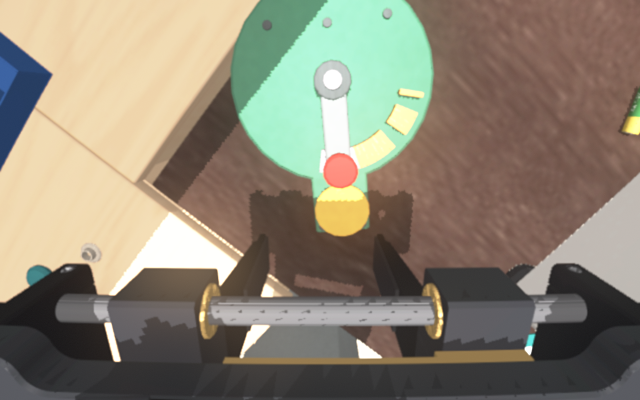

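```bash
cat > fit2.py <<'E'
from h import *
import pickle,sys
from scipy.optimize import least_squares
p=pickle.load(open(f"pics/{sys.argv[1]}.pkl","rb"))
hsv=cv2.cvtColor(p["image"],cv2.COLOR_RGB2HSV).astype(int)
g=((hsv[...,0]>60)&(hsv[...,0]<90)&(hsv[...,1]>60)&(hsv[...,2]>40)).astype(np.uint8); g[:, :200]=0; g[:,460:]=0; g[235:]=0
g=cv2.morphologyEx(g,cv2.MORPH_CLOSE,np.ones((5,5)))
cs,_=cv2.findContours(g,cv2.RETR_EXTERNAL,cv2.CHAIN_APPROX_NONE); c=max(cs,key=cv2.contourArea)[:,0,:].astype(float)
c=c[(c[:,1]>3)]
W=np.array([atz(p,u,14) for u in c]); c0=np.array([595,-263.])
d=np.hypot(*(W[:,:2]-c0).T); sel=(d>85)&(d<110)&(W[:,0]>c0[0]-70)
r=least_squares(lambda q:np.hypot(W[sel,0]-q[0],W[sel,1]-q[1])-q[2],[*c0,98],loss="soft_l1",f_scale=1)
C=r.x[:2];print("disc",np.round(r.x,1),sel.sum(),np.std(r.fun))
R=((hsv[...,0]<8)|(hsv[...,0]>172))&(hsv[...,1]>150)&(hsv[...,2]>100); R[250:]=0
n,l,s,cc=cv2.connectedComponentsWithStats(R.astype(np.uint8)); i=1+np.argmax(s[1:,4]); print("red",s[i],cc[i])
Y=(hsv[...,0]>18)&(hsv[...,0]<32)&(hsv[...,1]>170); Y[250:]=0
n,l,s2,cy=cv2.connectedComponentsWithStats(Y.astype(np.uint8)); print([(np.round(cy[k],1),s2[k]) for k in range(1,n) if s2[k][4]>200])
k=max(range(1,n),key=lambda k:s2[k][4]); cg=[s2[k][0]+s2[k][2]/2-.5,s2[k][1]+s2[k][3]-.5]
gc=atz(p,cc[i],73); print("knob@73",gc, np.hypot(*(gc[:2]-C)),np.arctan2(*(gc[:2]-C)[::-1]))
E
python3 fit2.py w2; python3 - <<'E'
from h import *
import pickle
p=pickle.load(open("pics/w2.pkl","rb")); save(p,"w2c",(220,0,230,250),3)
E
```

```text
disc [ 598.5 -265.7   95.6] 317 0.4541985996992403
red [329 154  15   6  16] [336.     155.1875]
[]Traceback (most recent call last):
  File "fit2.py", line 18, in <module>
    k=max(range(1,n),key=lambda k:s2[k][4]); cg=[s2[k][0]+s2[k][2]/2-.5,s2[k][1]+s2[k][3]-.5]
ValueError: max() iterable argument is empty
```

View pics/w2c.png

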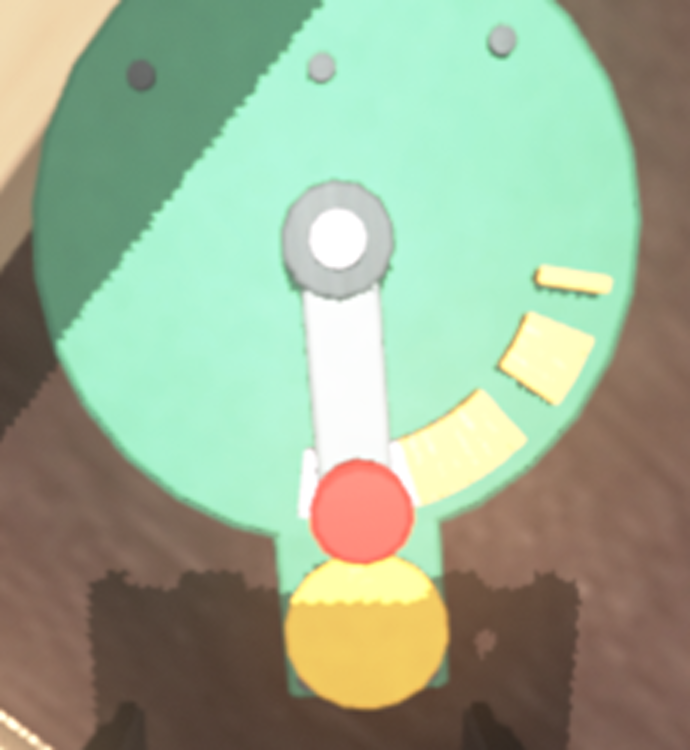

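```bash
python3 - <<'E'
from h import *
import pickle
p=pickle.load(open("pics/w2.pkl","rb"))
f=lambda x,y,z: atz(p,((x+.5)/3-.5+220,(y+.5)/3-.5),z)[:2]
C=np.array([598.5,-265.7])
K=f(362,511,75);G=f(366,630,38); 
for n,P in (("K",K),("G",G)): print(n,np.round(P,1),np.hypot(*(P-C)),np.arctan2(*(P-C)[::-1]))
print("cap",[np.round(f(338,239,z),1) for z in (35,45,55)])
tc=[f(x,y,14) for x,y in ((276,537),(290,697),(443,521),(448,683))]
print("tongue", np.round(tc,1))
a0=np.arctan2(*(G-C)[::-1])
for nm,pts in (("g1 near",((485,390),(527,440))),("g1 far",((502,362),(557,403))),("g2 near",((528,313),(595,342))),("g2 far",((537,267),(612,277)))):
    for q in pts:
        P=f(*q,24)-C; print(nm,np.round(np.hypot(*P),1),round((np.arctan2(P[1],P[0])-a0)%(2*np.pi),3))
E
```

```text
K [ 527.5 -248. ] 73.17348020971622 2.896862181443515
G [ 482.2 -236.3] 120.00434348012458 2.8938710564425487
cap [array([ 599.5, -266.4]), array([ 598.9, -265.9]), array([ 598.3, -265.5])]
tongue [[ 516.2 -216.4]
 [ 459.1 -201.3]
 [ 502.8 -272. ]
 [ 445.7 -256.6]]
g1 near 64.8 0.745
g1 near 86.1 0.721
g1 far 63.3 0.9
g1 far 85.6 0.894
g2 near 63.4 1.165
g2 near 86.7 1.148
g2 far 62.5 1.385
g2 far 86.2 1.38
```

```bash
python3 -c "
from h import *
st(); plan((526.5,-247.7,100),-0.247,grip=60,step=25)"
```

```text
t 5.00 [ 504.3 -222.   171.9] [-3.132 -0.004 -0.331] F [-0.1  0.4  0.6] op 0.632 j [-0.54  0.43  1.79  0.01  0.91  1.35]
n 4
7.3 4.3 18.0 -0.021 60; 7.2 4.4 18.0 -0.021 60; 7.2 4.6 18.0 -0.021 60; 7.1 4.7 18.0 -0.021 60
```

send_rows(plan="7.3 4.3 18 -0.021 60; 7.2 4.4 18 -0.021 60; 7.2 4.6 18 -0.021 60; 7.1 4.7 18 -0.021 60; 0 0 0 0 60")

```text
t: 5.5
eef_pos: [528.9, -239.2, 99.1]
tcp_rot: [-3.132, -0.006, -0.213]
ft_force: [0.7, 0.3, 1.0]
opening: 0.63
```

```bash
python3 - <<'E'
from h import *
import pickle
st(); p=eyes.read_camera("wrist"); pickle.dump(p,open("pics/w3.pkl","wb")); save(p,"w3");plan((526.5,-247.7,60),-0.247,grip=60,step=15)
E
```

```text
t 5.50 [ 528.9 -239.2   99.1] [-3.132 -0.006 -0.213] F [0.7 0.3 1. ] op 0.630 j [-0.54  0.57  1.79  0.02  0.78  1.23]
n 3
-0.2 3.0 13.4 0.011 60; -0.2 3.0 13.4 0.011 60; -0.1 3.0 13.4 0.011 60
```

View pics/w3.png

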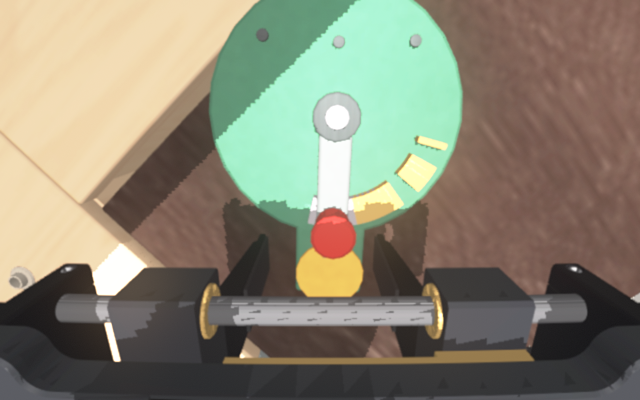

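send_rows(plan="-0.5 3.5 5 0.012 60; -0.5 3.5 5 0.012 60; 0 2 5 0.01 60; 0 0 0 0 60")

```text
t: 5.95
eef_pos: [526.2, -246.2, 86.9]
tcp_rot: [-3.133, -0.009, -0.247]
ft_force: [-0.0, 0.2, -0.2]
opening: 0.631
```

```bash
python3 - <<'E'
from h import *
st(); plan((526.5,-247.7,60),-0.247,grip=60,step=15)
E
```

```text
t 5.95 [ 526.2 -246.2   86.9] [-3.133 -0.009 -0.247] F [-0.   0.2 -0.2] op 0.631 j [-0.56  0.58  1.8   0.02  0.75  1.25]
n 2
0.3 0.7 13.4 0.000 60; 0.3 0.7 13.4 0.000 60
```

```bash
python3 - <<'E'
from h import *
import pickle
p=eyes.read_camera("wrist"); pickle.dump(p,open("pics/w4.pkl","wb")); save(p,"w4",(220,150,220,170),3.6)
E
```

```text
(no output)
```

View pics/w4.png

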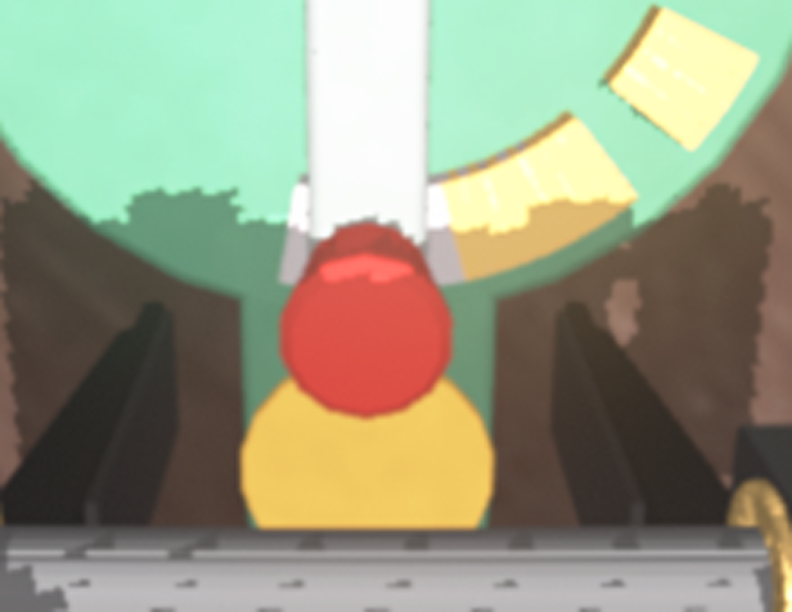

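```bash
python3 - <<'E'
from h import *
import pickle
p=pickle.load(open("pics/w4.pkl","rb")); print(atz(p,(321.5,242),75))
E
```

```text
[ 528.19027245 -248.04242108   75.        ]
```

send_rows(plan="1 0.3 13 0 60; 0.5 0.2 13 0 60; 0 0 12 0 60; 0 0 5 0 60; 0 0 0 0 60")

```text
t: 6.5
eef_pos: [528.0, -246.8, 40.0]
tcp_rot: [-3.133, -0.009, -0.246]
ft_force: [0.5, -0.1, 0.3]
opening: 0.636
```

```bash
python3 - <<'E'
from h import *
import pickle
st()
E
```

```text
t 6.50 [ 528.  -246.8   40. ] [-3.133 -0.009 -0.246] F [ 0.5 -0.1  0.3] op 0.636 j [-0.56  0.66  1.82  0.02  0.66  1.25]
```

send_rows(plan="0 0 -1 0 45; 0 0 0 0 32; 0 0 0 0 20; 0 0 0 0 20; 0 0 0 0 20; 0 0 0 0 20")

```text
t: 7.1
eef_pos: [528.3, -247.0, 41.8]
tcp_rot: [-3.133, -0.01, -0.246]
ft_force: [0.4, -0.9, -3.2]
opening: 0.307
```

```bash
python3 - <<'E'
from h import *
import pickle
st()
E
```

```text
t 7.10 [ 528.3 -247.    41.8] [-3.133 -0.01  -0.246] F [ 0.4 -0.9 -3.2] op 0.307 j [-0.56  0.65  1.82  0.02  0.66  1.25]
```

send_rows(plan="0 0 0 0 15; 0 0 0 0 15")

```text
t: 7.3
eef_pos: [528.3, -247.0, 41.7]
tcp_rot: [-3.133, -0.01, -0.246]
ft_force: [1.1, -0.6, -1.4]
opening: 0.302
```

```bash
python3 - <<'E'
from h import *
import pickle
st()
p=eyes.read_camera("wrist"); pickle.dump(p,open("pics/w5.pkl","wb")); save(p,"w5",(220,150,220,170),3.6)
E
```

```text
t 7.30 [ 528.3 -247.    41.7] [-3.133 -0.01  -0.246] F [ 1.1 -0.6 -1.4] op 0.302 j [-0.56  0.65  1.82  0.02  0.66  1.25]
```

View pics/w5.png

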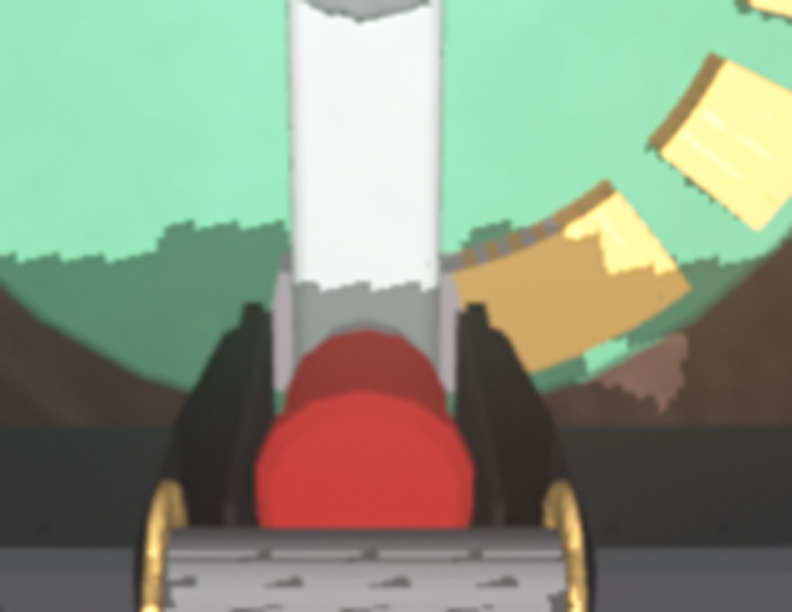

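send_rows(plan="0 0 -2 0 10; 0 0 -2 0 10; 0 0 -2 0 10; 0 0 0 0 10")

```text
t: 7.75
eef_pos: [528.4, -247.0, 47.4]
tcp_rot: [-3.133, -0.01, -0.246]
ft_force: [2.1, -1.6, -6.6]
opening: 0.302
```

```bash
python3 - <<'E'
from h import *
import pickle
st()
p=eyes.read_camera("wrist"); pickle.dump(p,open("pics/w6.pkl","wb")); save(p,"w6",(220,150,220,170),3.6)
E
```

```text
t 7.75 [ 528.4 -247.    47.4] [-3.133 -0.01  -0.246] F [ 2.1 -1.6 -6.6] op 0.302 j [-0.56  0.64  1.82  0.02  0.67  1.25]
```

View pics/w6.png

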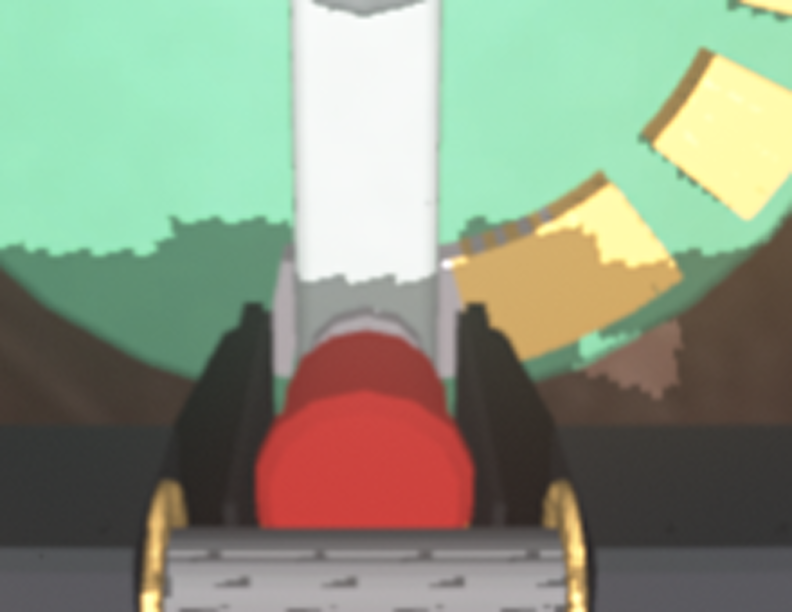

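send_rows(plan="0 0 -2 0 10; 0 0 -2 0 10; 0 0 -2 0 10; 0 0 0 0 10")

```text
t: 8.2
eef_pos: [528.3, -247.0, 53.3]
tcp_rot: [-3.133, -0.009, -0.246]
ft_force: [2.4, -0.3, -8.2]
opening: 0.302
```

```bash
cat >> h.py <<'E'
C=np.array([600.3,-265.9]); 
def sw(yaw_t,tgt,zt,n,grip=10,R=75,Cc=None,w=None,z=None):
    """rows along the arc from world arm angle now to tgt with tool x pointing at pivot"""
    pass
E
python3 - <<'E'
from h import *
s=st()
P=s["eef_pos"][:2]; w=s["tcp_rot"][2]
print("C for R=75 from tool:",P+75*np.array([np.cos(w),np.sin(w)]), P+75*np.array([np.cos(-.2475),np.sin(-.2475)]))
E
```

```text
t 8.20 [ 528.3 -247.    53.3] [-3.133 -0.009 -0.246] F [ 2.4 -0.3 -8.2] op 0.302 j [-0.56  0.64  1.81  0.02  0.69  1.25]
C for R=75 from tool: [ 601.07976181 -265.26066484] [ 601.05464878 -265.3603388 ]
```

send_rows(plan="0.2 5 0 -0.067 10; 0.4 7.5 0 -0.1 10; 0.4 7.5 0 -0.1 10; 0 0 0 0 10")

```text
t: 8.6
eef_pos: [526.2, -266.7, 53.1]
tcp_rot: [-3.135, -0.012, 0.029]
ft_force: [3.6, -0.1, -8.6]
opening: 0.301
```

```bash
cat >> h.py <<'E'
P0=np.array([528.3,-247.0]); C=np.array([601.07,-265.3])
def arm():
    s=st(); d=s["eef_pos"][:2]-C; a=(np.arctan2(d[1],d[0])-np.arctan2(*(P0-C)[::-1]))%(2*np.pi)
    print("R %.2f swing(tcp) %.4f  yawturn %.4f  plunger %.1f"%(np.hypot(*d),a,(s["tcp_rot"][2]+0.246),s["eef_pos"][2]-41.6))
    w=s["tcp_rot"][2]; F=s["ft_force"]; print("Ftool x,y: %.1f %.1f Mz %.2f"%(F[0]*np.cos(w)+F[1]*np.sin(w),F[0]*np.sin(w)-F[1]*np.cos(w),s["moment"][2]))
E
python3 -c "
from h import *
arm()"
```

```text
t 8.60 [ 526.2 -266.7   53.1] [-3.135 -0.012  0.029] F [ 3.6 -0.1 -8.6] op 0.301 j [-0.59  0.64  1.8   0.02  0.7   0.94]
R 74.84 swing(tcp) 0.2656  yawturn 0.2752  plunger 11.5
Ftool x,y: 3.6 0.2 Mz -0.00
```

send_rows(plan="0.4 7.5 0 -0.1 10; 0.4 7.5 0 -0.1 10; 0.4 7.5 0 -0.1 10; 0.4 7.5 0 -0.1 10; 0 0 0 0 10; 0 0 0 0 10")

```text
t: 9.2
eef_pos: [532.5, -293.9, 52.3]
tcp_rot: [-3.136, -0.013, 0.422]
ft_force: [2.2, -0.6, -8.6]
opening: 0.302
```

```bash
python3 - <<'E'
from h import *
arm()
import pickle
p=eyes.read_camera("wrist"); pickle.dump(p,open("pics/w7.pkl","wb")); save(p,"w7",(200,50,250,200),3.2)
E
```

```text
t 9.20 [ 532.5 -293.9   52.3] [-3.136 -0.013  0.422] F [ 2.2 -0.6 -8.6] op 0.302 j [-0.62  0.66  1.75  0.02  0.73  0.51]
R 74.31 swing(tcp) 0.6411  yawturn 0.6684  plunger 10.7
Ftool x,y: 1.8 1.4 Mz -0.07
```

View pics/w7.png

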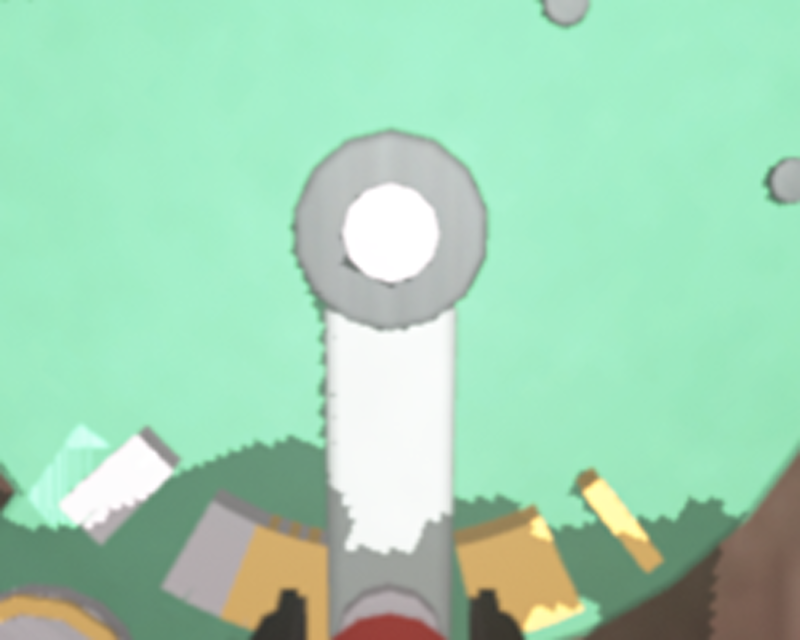

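```bash
python3 - <<'E'
from h import *
import pickle
p=pickle.load(open("pics/w7.pkl","rb"))
f=lambda x,y,z: atz(p,((x+.5)/3.2-.5+200,(y+.5)/3.2-.5+50),z)[:2]
ml=(f(327,400,38)+f(455,400,38))/2; ml2=(f(328,510,38)+f(454,510,38))/2
print("pivot cap", [f(391,231,z) for z in (45,48)], "width",np.linalg.norm(f(327,400,38)-f(455,400,38)))
d=ml2-ml; print("arm dir",np.arctan2(d[1],d[0])%(2*np.pi))
Cw=f(391,231,46)
d=ml2-Cw; aa=np.arctan2(d[1],d[0])%(2*np.pi); print("arm ang from cap",aa, np.hypot(*d))
for n,q in {"p2 far in":(542,520),"p2 far out":(583,605),"p1 near in (brass/gray)":(256,530),"gray near in":(217,505),"gray near out":(164,585),"p3 far in":(597,478),"p3 far out":(662,562),"p3 near out":(647,573),"p3 near in":(583,491)}.items():
    P=f(*q,24)-Cw; print(n,round(np.hypot(*P),1),round(np.arctan2(P[1],P[0])%(2*np.pi)-aa,3))
E
```

```text
pivot cap [array([ 599.36277606, -265.63846107]), array([ 599.48011964, -265.59115311])] width 23.053826744909205
arm dir 3.564768958710473
arm ang from cap 3.5644237874472102 50.79585888501484
p2 far in 64.8 0.485
p2 far out 85.3 0.48
p1 near in (brass/gray) 65.4 -0.428
gray near in 64.4 -0.57
gray near out 85.2 -0.577
p3 far in 63.4 0.699
p3 far out 86.1 0.693
p3 near out 86.2 0.65
p3 near in 63.9 0.64
```

send_rows(plan="0.3 4.5 0 -0.06 10; 0.3 4.5 0 -0.06 10; 0 0 0 0 10; 0 0 0 0 10")

```text
t: 9.65
eef_pos: [535.9, -300.7, 52.2]
tcp_rot: [-3.137, -0.012, 0.534]
ft_force: [2.5, -2.1, -8.3]
opening: 0.304
```

```bash
python3 - <<'E'
from h import *
arm()
import pickle
p=eyes.read_camera("wrist"); pickle.dump(p,open("pics/w8.pkl","wb")); save(p,"w8",(220,80,200,150),4)
E
```

```text
t 9.65 [ 535.9 -300.7   52.2] [-3.137 -0.012  0.534] F [ 2.5 -2.1 -8.3] op 0.304 j [-0.62  0.67  1.73  0.02  0.74  0.4 ]
R 74.12 swing(tcp) 0.7443  yawturn 0.7800  plunger 10.6
Ftool x,y: 1.0 3.1 Mz -0.17
```

View pics/w8.png

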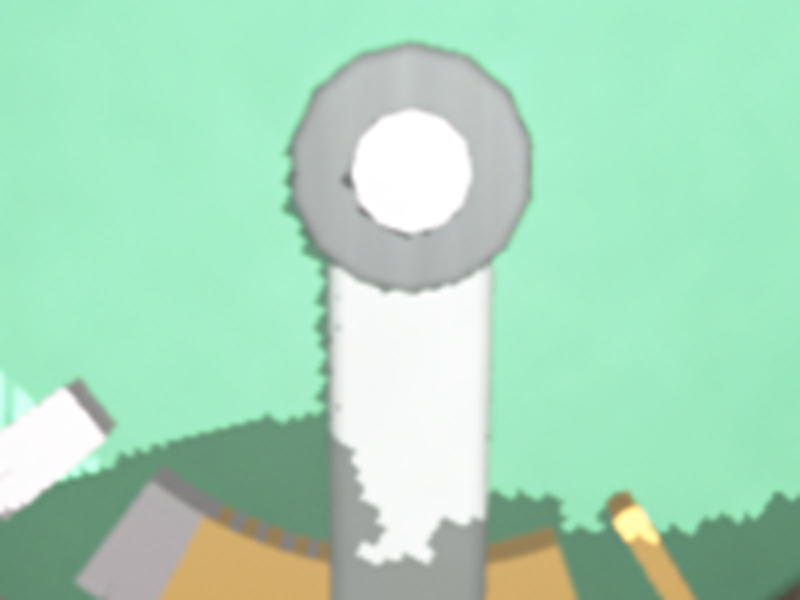

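```bash
python3 - <<'E'
from h import *
import pickle
p=pickle.load(open("pics/w8.pkl","rb"))
f=lambda x,y,z: atz(p,((x+.5)/4-.5+220,(y+.5)/4-.5+80),z)[:2]
Cw=f(412,171,46); print(Cw)
m1=(f(330,300,38)+f(491,300,38))/2; m2=(f(331,540,38)+f(486,540,38))/2
d=m2-Cw; aa=np.arctan2(d[1],d[0])%(2*np.pi); d1=m2-m1;print("arm",aa,np.arctan2(d1[1],d1[0])%(2*np.pi))
for n,q in {"p2 far in":(561,546),"p2 far out-ish":(576,597),"gray near in":(155,486),"gray near out":(77,578),"p3 near in":(620,520),"p3 near mid":(660,595), "p3 far":(692,595)}.items():
    P=f(*q,24)-Cw; print(n,round(np.hypot(*P),1),round(np.arctan2(P[1],P[0])%(2*np.pi)-aa,3), "abs",round(np.arctan2(P[1],P[0])%(2*np.pi),3))
E
```

```text
[ 599.1801321 -265.7079137]
arm 3.6673899863505204 3.6683289562804506
p2 far in 64.3 0.391 abs 4.059
p2 far out-ish 73.5 0.381 abs 4.049
gray near in 64.3 -0.678 abs 2.989
gray near out 85.0 -0.686 abs 2.982
p3 near in 64.6 0.551 abs 4.218
p3 near mid 79.2 0.544 abs 4.212
p3 far 82.0 0.599 abs 4.267
```

send_rows(plan="0 2.3 0 -0.03 10; 0 0 0 0 10; 0 0 0 0 10")

```text
t: 10.0
eef_pos: [537.0, -302.5, 52.2]
tcp_rot: [-3.137, -0.012, 0.564]
ft_force: [3.2, -3.3, -8.6]
opening: 0.305
```

```bash
python3 - <<'E'
from h import *
arm()
import pickle
p=eyes.read_camera("wrist"); pickle.dump(p,open("pics/w9.pkl","wb")); save(p,"w9",(220,80,200,150),4)
E
```

```text
t 10.00 [ 537.  -302.5   52.2] [-3.137 -0.012  0.564] F [ 3.2 -3.3 -8.6] op 0.305 j [-0.63  0.67  1.72  0.02  0.74  0.37]
R 74.05 swing(tcp) 0.7721  yawturn 0.8097  plunger 10.6
Ftool x,y: 0.9 4.5 Mz -0.22
```

View pics/w9.png

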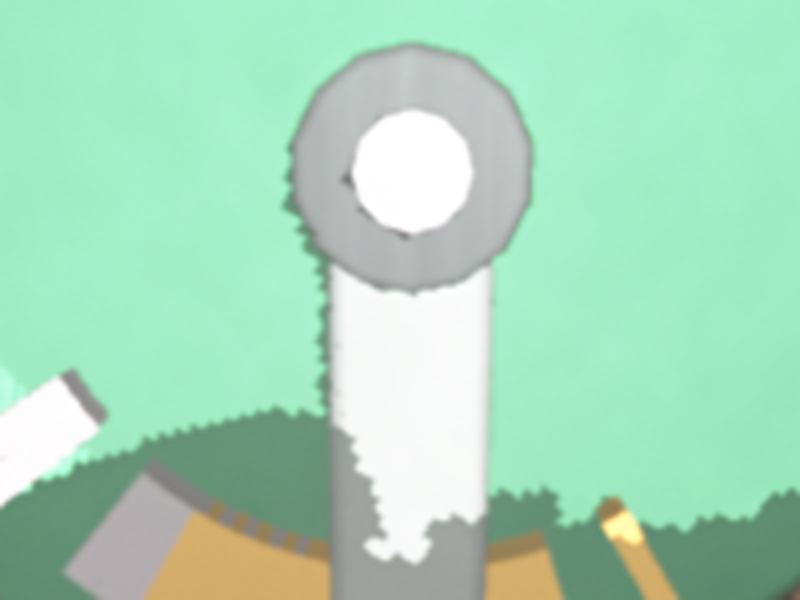

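```bash
python3 - <<'E'
from h import *
import pickle
p=pickle.load(open("pics/w9.pkl","rb"))
f=lambda x,y,z: atz(p,((x+.5)/4-.5+220,(y+.5)/4-.5+80),z)[:2]
Cw=f(412,171,46)
m1=(f(330,300,38)+f(491,300,38))/2; m2=(f(331,540,38)+f(486,540,38))/2
d=m2-Cw; aa=np.arctan2(d[1],d[0])%(2*np.pi); d1=m2-m1;print("arm",aa,np.arctan2(d1[1],d1[0])%(2*np.pi))
for n,q in {"p2 far in":(549,549),"p2 far out-ish":(562,597),"gray near in":(147,477),"gray near out":(65,571),"p3 near in":(608,525),"p3 near mid":(645,598), "p3 far":(677,597)}.items():
    P=f(*q,24)-Cw; print(n,round(np.hypot(*P),1),round(np.arctan2(P[1],P[0])%(2*np.pi)-aa,3), "abs",round(np.arctan2(P[1],P[0])%(2*np.pi),3))
E
```

```text
arm 3.6971221186416874 3.6980235182831067
p2 far in 64.2 0.361 abs 4.058
p2 far out-ish 72.7 0.352 abs 4.049
gray near in 63.9 -0.708 abs 2.99
gray near out 85.3 -0.712 abs 2.985
p3 near in 64.4 0.519 abs 4.216
p3 near mid 78.5 0.514 abs 4.212
p3 far 81.0 0.572 abs 4.269
```

send_rows(plan="0 0 1.2 0 10; 0 0 1.2 0 10; 0 0 1.2 0 10; 0 0 1.2 0 10; 0 0 0 0 10")

```text
t: 10.55
eef_pos: [537.0, -302.5, 47.3]
tcp_rot: [-3.137, -0.012, 0.563]
ft_force: [1.5, -2.7, -7.3]
opening: 0.303
```

```bash
python3 -c "
from h import *
arm()"
```

```text
t 10.55 [ 537.  -302.5   47.3] [-3.137 -0.012  0.563] F [ 1.5 -2.7 -7.3] op 0.303 j [-0.63  0.68  1.73  0.02  0.73  0.37]
R 74.07 swing(tcp) 0.7718  yawturn 0.8090  plunger 5.7
Ftool x,y: -0.2 3.1 Mz -0.24
```

send_rows(plan="0 0 1.2 0 10; 0 0 1.2 0 10; 0 0 1 0 10; 0 0 0 0 10")

```text
t: 10.95
eef_pos: [537.0, -302.5, 43.9]
tcp_rot: [-3.137, -0.012, 0.563]
ft_force: [1.7, -2.4, -5.8]
opening: 0.302
```

```bash
python3 -c "
from h import *
arm()"
```

```text
t 10.95 [ 537.  -302.5   43.9] [-3.137 -0.012  0.563] F [ 1.7 -2.4 -5.8] op 0.302 j [-0.63  0.68  1.73  0.02  0.73  0.37]
R 74.06 swing(tcp) 0.7723  yawturn 0.8090  plunger 2.3
Ftool x,y: 0.1 2.9 Mz -0.23
```

send_rows(plan="0 0 0.8 0 10; 0 0 0.7 0 10; 0 0 0.5 0 10; 0 0 0 0 10; 0 0 0 0 10")

```text
t: 11.45
eef_pos: [537.0, -302.5, 42.0]
tcp_rot: [-3.137, -0.012, 0.563]
ft_force: [0.6, -2.0, -4.9]
opening: 0.3
```

```bash
python3 -c "
from h import *
arm()"
```

```text
t 11.45 [ 537.  -302.5   42. ] [-3.137 -0.012  0.563] F [ 0.6 -2.  -4.9] op 0.300 j [-0.63  0.69  1.73  0.02  0.72  0.37]
R 74.06 swing(tcp) 0.7729  yawturn 0.8090  plunger 0.4
Ftool x,y: -0.6 2.0 Mz -0.16
```

send_rows(plan="0 0 0 0 34; 0 0 0 0 40; 0 0 0 0 50; 0 0 0 0 60; 0 0 0 0 60; 0 0 0 0 60")

```text
t: 12.05
eef_pos: [537.4, -302.0, 43.4]
tcp_rot: [-3.138, -0.013, 0.564]
ft_force: [0.1, -0.4, -0.6]
opening: 0.618
```

```bash
python3 - <<'E'
from h import *
arm()
import pickle
p=eyes.read_camera("wrist"); pickle.dump(p,open("pics/w10.pkl","wb")); save(p,"w10",(200,80,240,190),3.2)
E
```

```text
t 12.05 [ 537.4 -302.    43.4] [-3.138 -0.013  0.564] F [ 0.1 -0.4 -0.6] op 0.618 j [-0.62  0.69  1.73  0.02  0.73  0.37]
R 73.45 swing(tcp) 0.7690  yawturn 0.8105  plunger 1.8
Ftool x,y: -0.2 0.4 Mz -0.03
```

View pics/w10.png

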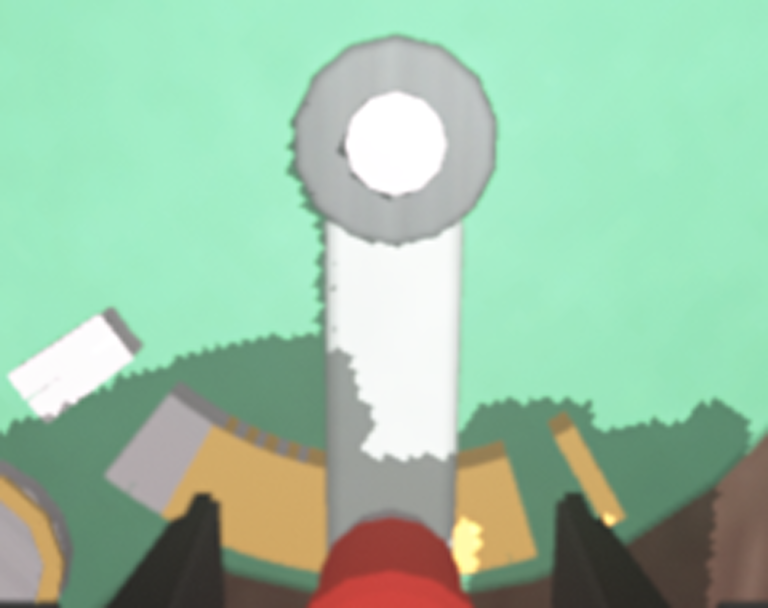

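send_rows(plan="0 0 -15 0 60; 0 0 -30 0 60; 0 0 -40 0 60; 0 0 -40 0 60; 0 0 0 0 60")

```text
t: 12.6
eef_pos: [536.0, -303.1, 176.1]
tcp_rot: [-3.137, -0.012, 0.564]
ft_force: [0.1, -0.5, -0.3]
opening: 0.631
```

```bash
python3 - <<'E'
from h import *
arm()
import pickle
for n in ("wrist","top","scene"):
    p=eyes.read_camera(n); pickle.dump(p,open(f"pics/{n}11.pkl","wb"))
    save(p,n+"11",{"wrist":(180,60,260,190),"top":(350,90,140,150),"scene":(340,170,120,100)}[n],{"wrist":3,"top":4,"scene":6}[n])
E
```

```text
t 12.60 [ 536.  -303.1  176.1] [-3.137 -0.012  0.564] F [ 0.1 -0.5 -0.3] op 0.631 j [-0.63  0.52  1.63  0.02  1.    0.37]
R 75.24 swing(tcp) 0.7734  yawturn 0.8104  plunger 134.5
Ftool x,y: -0.2 0.4 Mz 0.05
```

View pics/wrist11.png

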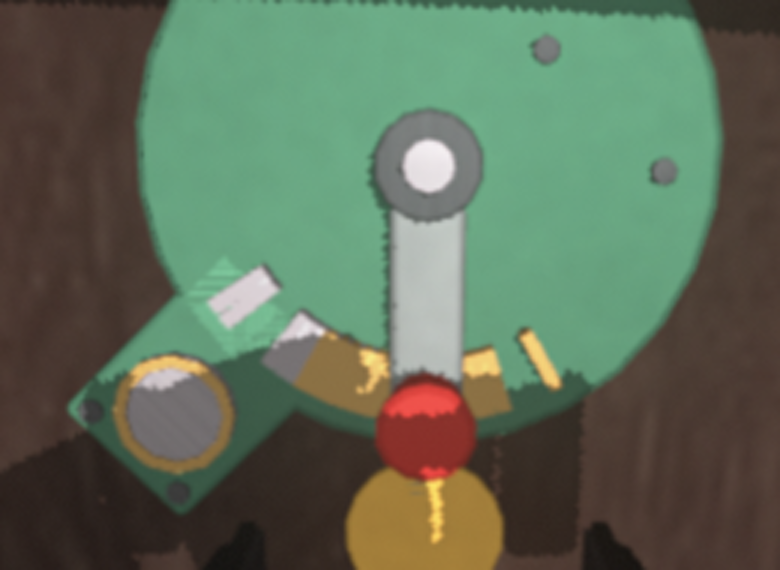

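View pics/scene11.png

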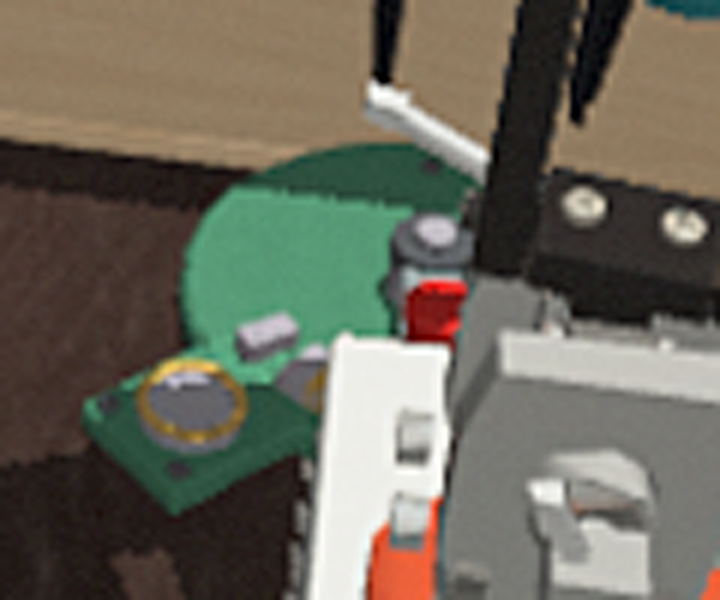

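```bash
python3 - <<'E'
from h import *
import pickle
p=pickle.load(open("pics/wrist11.pkl","rb"))
f=lambda x,y,z: atz(p,((x+.5)/3-.5+180,(y+.5)/3-.5+60),z)[:2]
Cw=f(429,165,46); print("C",Cw)
for z in (75,82):
    K=f(426,429,z); print("K",z,K,np.hypot(*(K-Cw)),np.linalg.norm(f(376,429,z)-f(476,429,z)))
G=f(424.5,542,38);print("G",G,np.hypot(*(G-Cw)))
for z in (20,22.5): N=f(174.5,413,z);d=N-Cw; print("nest",z,N,np.hypot(*d),np.arctan2(d[1],d[0]))
print("inner nest", f(174.5,414,20), np.linalg.norm(f(126,413,22)-f(222,413,22)))
T=pickle.load(open("pics/top11.pkl","rb"))
save(T,"top11",(370,160,90,75),8)
E
```

```text
C [ 599.34635134 -265.75113395]
K 75 [ 536.85293185 -304.34913505] 73.45225094060144 28.94803619736291
K 82 [ 538.59974506 -303.2508387 ] 71.38892092778306 28.2012315923499
G [ 493.45920993 -331.20809263] 124.48574278046891
nest 20 [ 481.16158471 -236.01380296] 121.86856820856578 2.895092413053241
nest 22.5 [ 482.10694164 -236.21116436] 120.90363513974542 2.894767506931308
inner nest [ 480.84281806 -236.18522167] 33.41756422819927
```

View pics/top11.png

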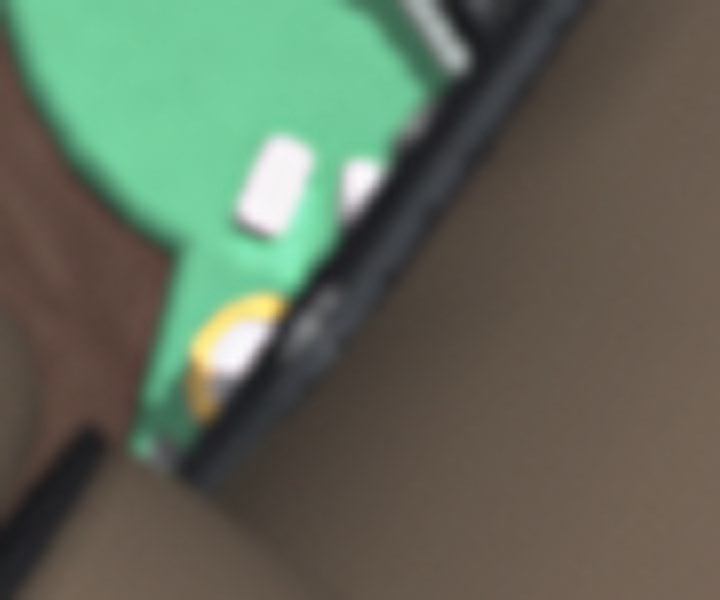

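```bash
python3 - <<'E'
from h import *
st(); plan((435.7,50.9,110),None,grip=50,step=48)
E
```

```text
t 12.75 [ 534.2 -301.8  170.1] [-3.129 -0.009  0.564] F [ 0.5 -0.3 -0.1] op 0.628 j [-0.63  0.52  1.63  0.02  0.99  0.37]
n 8
13.2 -43.8 7.5 0.000 50; 13.2 -43.8 7.5 0.000 50; 13.2 -43.8 7.5 0.000 50; 13.2 -43.8 7.5 0.000 50; 13.2 -43.8 7.5 0.000 50; 13.2 -43.8 7.5 0.000 50; 13.2 -43.8 7.5 0.000 50; 13.2 -43.8 7.5 0.000 50
```

send_rows(plan="13 -44 0 0 60; 13 -44 5 0 60; 13 -44 7 0 60; 13 -44 8 0 60; 13 -44 10 0 50; 13 -44 10 0 50; 13 -44 10 0 50; 11 -37 6 0 50")

```text
t: 13.55
eef_pos: [427.7, 53.9, 110.0]
tcp_rot: [-3.118, 0.001, 0.556]
ft_force: [0.8, 0.8, -0.7]
opening: 0.529
```

send_rows(plan="0 0 0 0 50; 0 0 0 0 50")

```text
t: 13.75
eef_pos: [424.3, 57.7, 107.7]
tcp_rot: [-3.115, 0.007, 0.562]
ft_force: [0.6, -0.9, -0.1]
opening: 0.527
```

```bash
python3 - <<'E'
from h import *
import pickle
st(); p=eyes.read_camera("wrist"); pickle.dump(p,open("pics/w12.pkl","wb")); save(p,"w12")
plan((435.7,50.9,60),None,grip=50,step=15)
E
```

```text
t 13.75 [424.3  57.7 107.7] [-3.115  0.007  0.562] F [ 0.6 -0.9 -0.1] op 0.527 j [-0.03  0.39  2.13  0.03  0.64  0.95]
n 4
1.6 2.9 11.9 0.000 50; 1.6 2.9 11.9 0.000 50; 1.6 2.9 11.9 0.000 50; 1.6 2.9 11.9 0.000 50
```

View pics/w12.png

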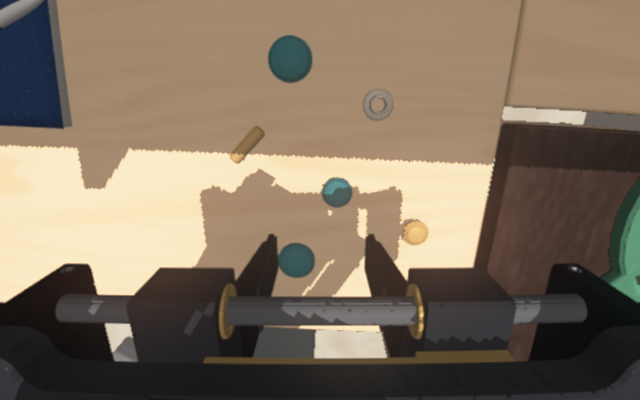

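```bash
python3 - <<'E'
from h import *
import pickle
p=pickle.load(open("pics/w12.pkl","rb")); save(p,"w12c",(300,160,80,60),8)
print(atz(p,(336.8,191.5),5.5), proj(p,[[435.7,50.9,5.5],[424.3,57.7,5.5]]))
E
```

```text
[437.51516014  51.53911866   5.5       ] [[336.27535557 193.59080566]
 [322.57345106 200.15690193]]
```

View pics/w12c.png

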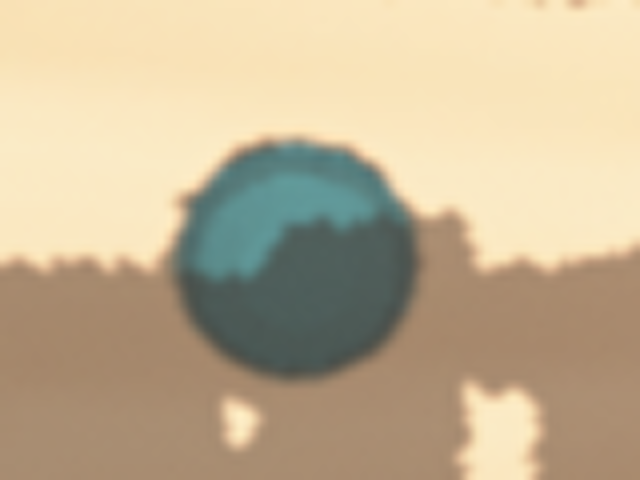

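send_rows(plan="2 4 12 0 50; 2 3.5 12 0 50; 2 3 12 0 50; 1 1 12 0 50; 0 0 10 0 50; 0 0 0 0 50")

```text
t: 14.4
eef_pos: [437.4, 46.9, 45.1]
tcp_rot: [-3.114, 0.008, 0.553]
ft_force: [-0.4, 0.1, 0.1]
opening: 0.528
```

```bash
python3 - <<'E'
from h import *
import pickle
st(); p=eyes.read_camera("wrist"); pickle.dump(p,open("pics/w13.pkl","wb")); save(p,"w13",(220,140,220,170),3.6)
plan((436.6,51.3,30),None,grip=50,step=15)
E
```

```text
t 14.40 [437.4  46.9  45.1] [-3.114  0.008  0.553] F [-0.4  0.1  0.1] op 0.528 j [-0.06  0.53  2.15  0.04  0.49  0.93]
n 2
0.7 -2.1 7.8 0.000 50; 0.7 -2.1 7.8 0.000 50
```

View pics/w13.png

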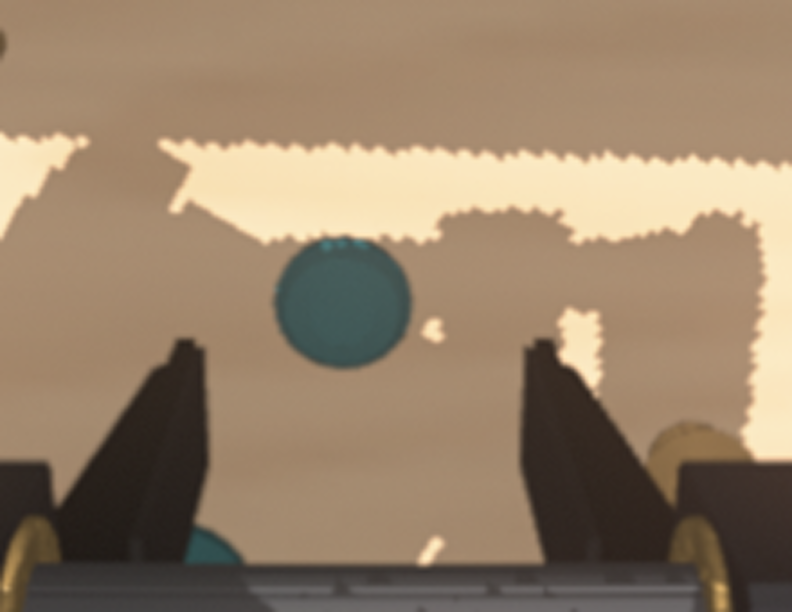

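```bash
python3 - <<'E'
from h import *
import pickle
p=pickle.load(open("pics/w13.pkl","rb")); B=atz(p,(343/3.6+219.6,302/3.6+139.6),5.5); print(B)
plan((B[0],B[1],25),None,grip=50,step=10)
E
```

```text
[437.46676817  51.56517705   5.5       ]
n 3
0.8 -1.4 6.9 0.000 50; 0.8 -1.4 6.9 0.000 50; 0.8 -1.4 6.9 0.000 50
```

send_rows(plan="1 -1.5 7 0 50; 1 -1.5 7 0 50; 0.5 -1.5 7 0 50; 0 0 4 0 50; 0 0 0 0 50; 0 0 0 0 50")

```text
t: 15.05
eef_pos: [437.3, 52.9, 19.4]
tcp_rot: [-3.115, 0.006, 0.553]
ft_force: [-0.1, -0.3, -0.0]
opening: 0.527
```

```bash
python3 - <<'E'
from h import *
st()
plan((437.4,51.5,8),None,grip=50,step=10)
E
```

```text
t 15.05 [437.3  52.9  19.4] [-3.115  0.006  0.553] F [-0.1 -0.3 -0. ] op 0.527 j [-0.04  0.58  2.17  0.05  0.41  0.93]
n 2
-0.3 0.6 5.7 0.000 50; -0.3 0.6 5.7 0.000 50
```

send_rows(plan="-0.2 0.6 6 0 50; 0 0.5 5 0 50; 0 0.3 4 0 50; 0 0 1 0 50; 0 0 0 0 50")

```text
t: 15.55
eef_pos: [437.8, 51.8, 2.2]
tcp_rot: [-3.116, 0.005, 0.553]
ft_force: [-0.1, -0.7, -0.9]
opening: 0.525
```

```bash
python3 - <<'E'
from h import *
import pickle
st(); p=eyes.read_camera("wrist"); pickle.dump(p,open("pics/w14.pkl","wb")); save(p,"w14",(220,140,220,170),3.6)
E
```

```text
t 15.55 [437.8  51.8   2.2] [-3.116  0.005  0.553] F [-0.1 -0.7 -0.9] op 0.525 j [-0.04  0.62  2.17  0.05  0.37  0.93]
```

View pics/w14.png

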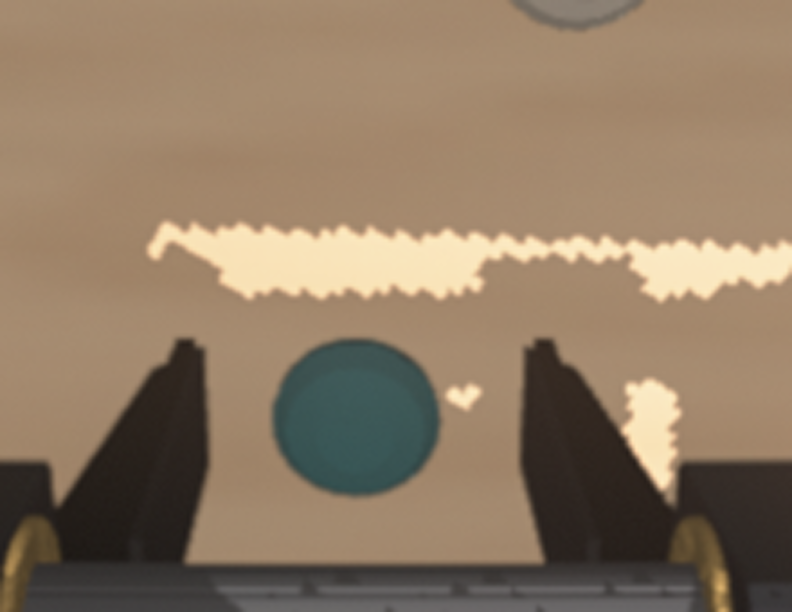

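```bash
python3 - <<'E'
from h import *
import pickle
p=pickle.load(open("pics/w14.pkl","rb")); B=atz(p,(357/3.6+219.6,417/3.6+139.6),5.5); print(B)
s=env.state(); w=s["tcp_rot"][2]; d=B[:2]-s["eef_pos"][:2]; print("tool dx,dy",d[0]*np.cos(w)+d[1]*np.sin(w),d[0]*np.sin(w)-d[1]*np.cos(w))
print((proj(p,[[437.8,51.8,5.5]])-[219.6,139.6])*3.6)
E
```

```text
[437.81333488  51.68667523   5.5       ]
tool dx,dy -0.03342972772722735 0.050814101098078004
[[356.33642227 416.71333455]]
```

send_rows(plan="0 0 -0.6 0 40; 0 0 0 0 32; 0 0 0 0 20; 0 0 0 0 15; 0 0 0 0 15; 0 0 0 0 15")

```text
t: 16.2
eef_pos: [438.1, 51.8, 3.5]
tcp_rot: [-3.116, 0.004, 0.553]
ft_force: [-0.6, 0.3, -0.3]
opening: 0.25
```

send_rows(plan="0 0 0 0 15; 0 0 -4 0 15; 0 0 -8 0 15; 0 0 0 0 15")

```text
t: 16.6
eef_pos: [438.2, 51.5, 16.4]
tcp_rot: [-3.116, 0.005, 0.553]
ft_force: [-0.5, 0.5, -1.1]
opening: 0.245
```

```bash
python3 - <<'E'
from h import *
import pickle
st(); p=eyes.read_camera("wrist"); pickle.dump(p,open("pics/w15.pkl","wb")); save(p,"w15",(220,140,220,170),3.6)
E
```

```text
t 16.60 [438.2  51.5  16.4] [-3.116  0.005  0.553] F [-0.5  0.5 -1.1] op 0.245 j [-0.04  0.59  2.17  0.05  0.41  0.93]
```

View pics/w15.png

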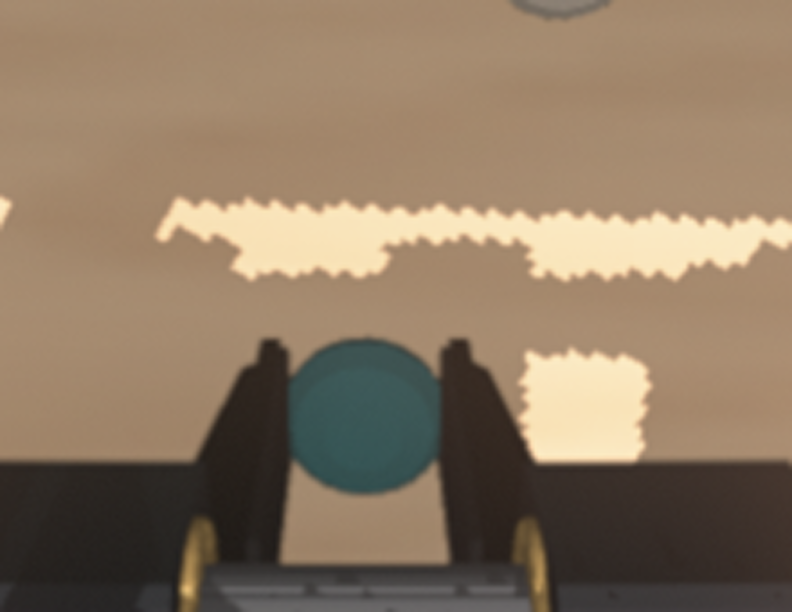

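```bash
python3 - <<'E'
from h import *
import pickle
p=pickle.load(open("pics/w15.pkl","rb")); B=atz(p,(365/3.6+219.6,417/3.6+139.6),18.4); print(B)
s=env.state(); w=s["tcp_rot"][2]; d=B[:2]-s["eef_pos"][:2]; print("tool dx,dy",d[0]*np.cos(w)+d[1]*np.sin(w),d[0]*np.sin(w)-d[1]*np.cos(w))
P=np.array([438.2,51.5,100]); plan((481.3,-236.0,100),None,pose=[*P,w],grip=15)
E
```

```text
[438.34328971  50.08074326  18.4       ]
tool dx,dy -0.5788292115262884 1.3215497822038482
n 7
-16.3 38.2 -0.0 0.000 15; -16.3 38.2 -0.0 0.000 15; -16.3 38.2 -0.0 0.000 15; -16.3 38.2 -0.0 0.000 15; -16.3 38.2 -0.0 0.000 15; -16.3 38.2 -0.0 0.000 15; -16.3 38.2 -0.0 0.000 15
```

send_rows(plan="0 0 -30 0 15; 0 0 -40 0 15; -16 38 -15 0 15; -16 38 0 0 15; -16 38 0 0 15; -16 38 0 0 15; -16 38 0 0 15; -16 38 0 0 15")

```text
t: 17.45
eef_pos: [478.8, -199.4, 100.6]
tcp_rot: [-3.118, 0.005, 0.562]
ft_force: [1.0, -0.3, -0.5]
opening: 0.247
```

```bash
python3 - <<'E'
from h import *
st(); plan((481.3,-236.0,90),None,grip=15)
E
```

```text
t 17.45 [ 478.8 -199.4  100.6] [-3.118  0.005  0.562] F [ 1.  -0.3 -0.5] op 0.247 j [-0.53  0.5   1.92  0.01  0.74  0.48]
n 1
-17.4 32.3 10.6 0.000 15
```

send_rows(plan="-8 15 5 0 15; -5 10 5 0 15; 0 0 0 0 15; 0 0 0 0 15")

```text
t: 17.85
eef_pos: [480.5, -231.1, 88.6]
tcp_rot: [-3.118, 0.005, 0.557]
ft_force: [-0.9, 0.3, -0.8]
opening: 0.246
```

```bash
python3 - <<'E'
from h import *
import pickle
st(); plan((481.3,-236.0,60),None,grip=15,step=10); p=eyes.read_camera("wrist"); pickle.dump(p,open("pics/w16.pkl","wb")); save(p,"w16",(200,120,260,200),3)
E
```

```text
t 17.85 [ 480.5 -231.1   88.6] [-3.118  0.005  0.557] F [-0.9  0.3 -0.8] op 0.246 j [-0.58  0.54  1.9   0.01  0.73  0.43]
n 3
-0.6 1.5 9.5 0.000 15; -0.6 1.5 9.5 0.000 15; -0.6 1.5 9.5 0.000 15
```

View pics/w16.png

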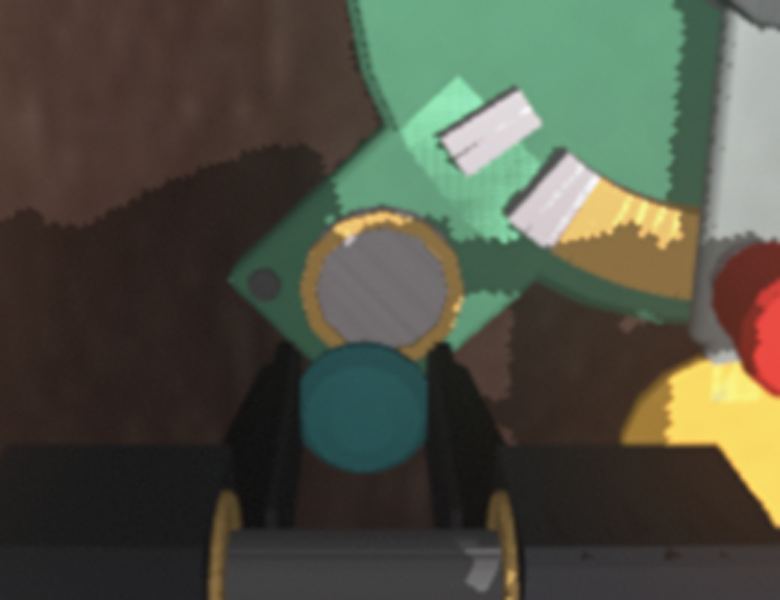

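```bash
cat >> h.py <<'E'
def rel(p,b,n,s,ox,oy,zt,zn=22.5):
    u=lambda q:((q[0]+.5)/s-.5+ox,(q[1]+.5)/s-.5+oy)
    B=atz(p,u(b),zt+2.0); N=atz(p,u(n),zn); st_=env.state(); w=st_["tcp_rot"][2]; d=(N-B)[:2]
    print("B",B,"N",N,"tool dx,dy %.2f %.2f"%(d[0]*np.cos(w)+d[1]*np.sin(w),d[0]*np.sin(w)-d[1]*np.cos(w)))
E
python3 - <<'E'
from h import *
import pickle
p=pickle.load(open("pics/w16.pkl","rb"))
rel(p,(364,407),(382,287),3,200,120,88.6)
E
```

```text
B [ 480.63982866 -232.48509729   90.6       ] N [ 482.0449031  -235.20177892   22.5       ] tool dx,dy -0.25 3.05
```

send_rows(plan="0 1 10 0 15; 0 1 12 0 15; 0 1 12 0 15; 0 0 9 0 15; 0 0 0 0 15; 0 0 0 0 15")

```text
t: 18.5
eef_pos: [481.3, -229.1, 41.3]
tcp_rot: [-3.116, 0.006, 0.562]
ft_force: [-1.2, 0.1, 0.8]
opening: 0.248
```

```bash
python3 - <<'E'
from h import *
import pickle
st(); p=eyes.read_camera("wrist"); pickle.dump(p,open("pics/w17.pkl","wb")); save(p,"w17",(230,150,200,150),4)
E
```

```text
t 18.50 [ 481.3 -229.1   41.3] [-3.116  0.006  0.562] F [-1.2  0.1  0.8] op 0.248 j [-0.57  0.61  1.92  0.01  0.63  0.43]
```

View pics/w17.png

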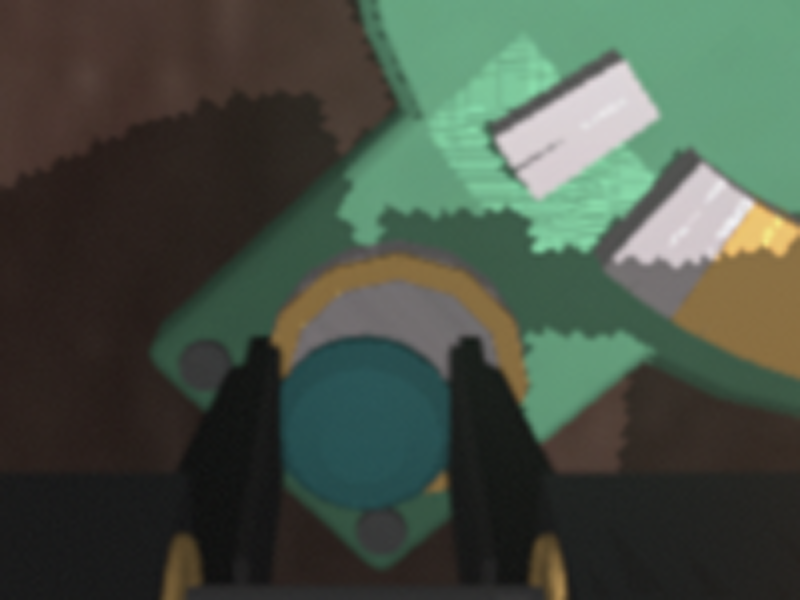

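```bash
python3 - <<'E'
from h import *
import pickle
p=pickle.load(open("pics/w17.pkl","rb"))
rel(p,(365,422),(398,378),4,230,150,41.3)
# overlay predicted rim for N
for N in ([482.0,-235.2],[481.5,-235.6]):
    a=np.linspace(0,2*np.pi,60); ro=np.c_[N[0]+20.5*np.cos(a),N[1]+20.5*np.sin(a),np.full(60,22.5)]
    q=(proj(p,ro)-[229.6,149.6])*4; print(q.min(0),q.max(0))
E
```

```text
B [ 481.56294915 -230.37641745   43.3       ] N [ 481.75923445 -235.77270767   22.5       ] tool dx,dy -2.71 4.67
[265.59320149 251.8478223 ] [526.72762244 490.99360991]
[266.14515169 255.79654171] [527.03516715 494.48052839]
```

send_rows(plan="-1 2 2 0 15; -1 2 2 0 15; -0.5 1 2 0 15; 0 0 0 0 15; 0 0 0 0 15")

```text
t: 19.05
eef_pos: [482.2, -235.7, 35.8]
tcp_rot: [-3.118, 0.005, 0.561]
ft_force: [-0.0, -0.0, -1.2]
opening: 0.251
```

```bash
python3 - <<'E'
from h import *
import pickle
st(); p=eyes.read_camera("wrist"); pickle.dump(p,open("pics/w18.pkl","wb")); save(p,"w18",(230,150,200,150),4)
for N in ([482.0,-235.2],[481.5,-235.6]):
    a=np.linspace(0,2*np.pi,60); ro=np.c_[N[0]+20.5*np.cos(a),N[1]+20.5*np.sin(a),np.full(60,22.5)]
    q=(proj(p,ro)-[229.6,149.6])*4; print(q.min(0),q.max(0))
E
```

```text
t 19.05 [ 482.2 -235.7   35.8] [-3.118  0.005  0.561] F [-0.  -0.  -1.2] op 0.251 j [-0.58  0.63  1.92  0.01  0.62  0.42]
[221.91222489 246.29112054] [490.59135774 492.78145423]
[222.5242251  250.36693279] [490.94593811 496.36889535]
```

View pics/w18.png

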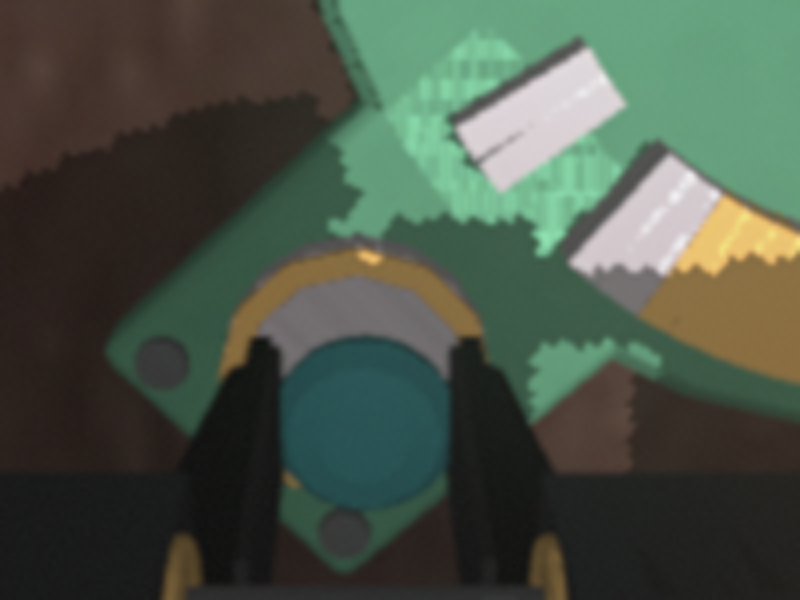

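```bash
python3 - <<'E'
from h import *
import pickle
p=pickle.load(open("pics/w18.pkl","rb"))
rel(p,(365,422),(354,373),4,230,150,35.8)
E
```

```text
B [ 482.47266145 -236.96590211   37.8       ] N [ 481.89789236 -234.93481545   22.5       ] tool dx,dy 0.59 -2.03
```

send_rows(plan="0.2 -0.8 3 0 15; 0.2 -0.7 3 0 15; 0 0 0 0 15; 0 0 0 0 15")

```text
t: 19.5
eef_pos: [481.6, -233.8, 29.4]
tcp_rot: [-3.118, 0.005, 0.562]
ft_force: [-0.4, -0.3, 0.4]
opening: 0.247
```

```bash
python3 - <<'E'
from h import *
import pickle
st(); p=eyes.read_camera("wrist"); pickle.dump(p,open("pics/w19.pkl","wb")); save(p,"w19",(230,150,200,150),4)
E
```

```text
t 19.50 [ 481.6 -233.8   29.4] [-3.118  0.005  0.562] F [-0.4 -0.3  0.4] op 0.247 j [-0.58  0.64  1.93  0.01  0.6   0.42]
```

View pics/w19.png

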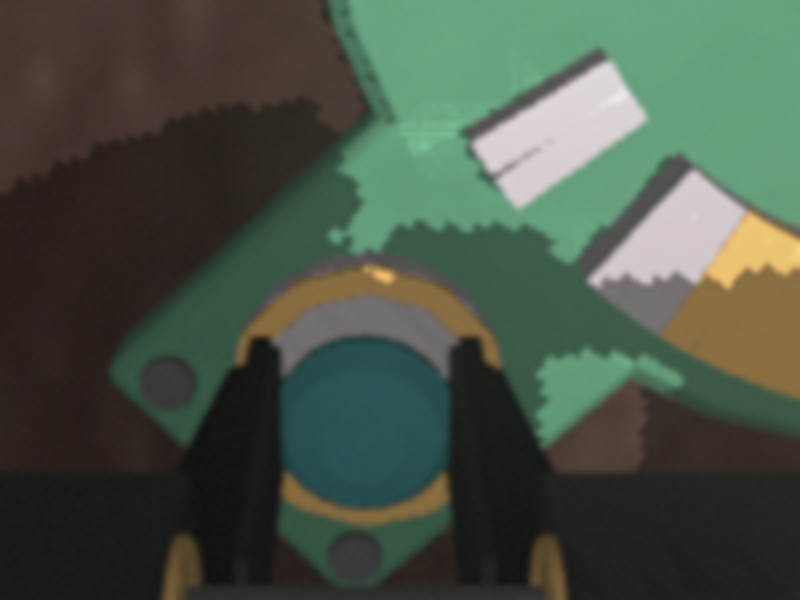

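```bash
python3 - <<'E'
from h import *
import pickle
p=pickle.load(open("pics/w19.pkl","rb"))
rel(p,(365,422),(368,395),4,230,150,29.4)
E
```

```text
B [ 481.84038794 -235.04973952   31.4       ] N [ 481.94601186 -235.26886493   22.5       ] tool dx,dy -0.03 0.24
```

send_rows(plan="0 0 2 0 15; 0 0 1.5 0 15; 0 0 1 0 15; 0 0 0 0 15; 0 0 0 0 15")

```text
t: 20.05
eef_pos: [481.6, -233.7, 24.6]
tcp_rot: [-3.118, 0.005, 0.562]
ft_force: [0.3, 0.7, -0.4]
opening: 0.248
```

```bash
python3 - <<'E'
from h import *
import pickle
st(); p=eyes.read_camera("wrist"); pickle.dump(p,open("pics/w20.pkl","wb")); save(p,"w20",(230,150,200,150),4)
E
```

```text
t 20.05 [ 481.6 -233.7   24.6] [-3.118  0.005  0.562] F [ 0.3  0.7 -0.4] op 0.248 j [-0.58  0.64  1.93  0.01  0.59  0.42]
```

View pics/w20.png

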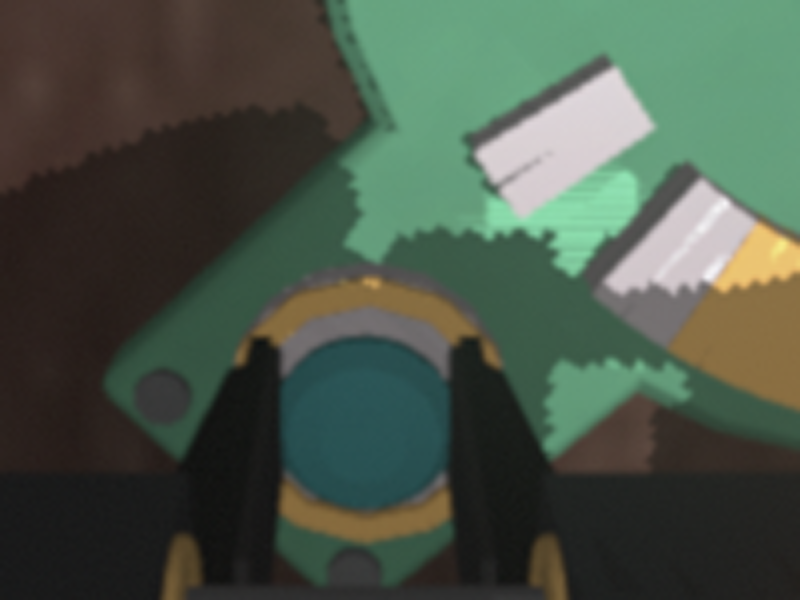

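send_rows(plan="0 0 0.6 0 15; 0 0 0 0 15; 0 0 0 0 15")

```text
t: 20.4
eef_pos: [481.6, -233.7, 24.0]
tcp_rot: [-3.118, 0.005, 0.562]
ft_force: [0.5, -0.3, 0.2]
opening: 0.25
```

send_rows(plan="0 0 0 0 27; 0 0 0 0 30; 0 0 0 0 36; 0 0 0 0 40; 0 0 0 0 40; 0 0 0 0 40")

```text
t: 21.0
eef_pos: [481.7, -233.8, 24.1]
tcp_rot: [-3.119, 0.004, 0.562]
ft_force: [-0.5, -0.2, -0.6]
opening: 0.419
```

```bash
python3 - <<'E'
from h import *
import pickle
st(); p=eyes.read_camera("wrist"); pickle.dump(p,open("pics/w21.pkl","wb")); save(p,"w21",(230,150,200,150),4)
E
```

```text
t 21.00 [ 481.7 -233.8   24.1] [-3.119  0.004  0.562] F [-0.5 -0.2 -0.6] op 0.419 j [-0.58  0.64  1.93  0.01  0.59  0.42]
```

View pics/w21.png

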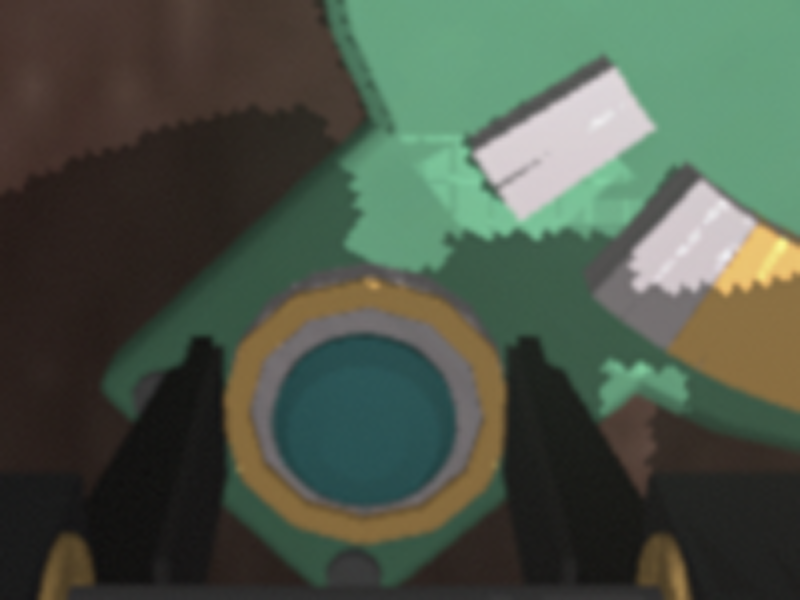

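send_rows(plan="0 0 -8 0 40; 0 0 -20 0 40; 0 0 -40 0 40; 0 0 -40 0 40; -20 0 -40 0 40; -30 -10 0 0 40; 0 0 0 0 40; 0 0 0 0 40")

```text
t: 21.85
eef_pos: [435.3, -255.1, 182.4]
tcp_rot: [-3.121, 0.005, 0.562]
ft_force: [0.4, -0.4, 0.4]
opening: 0.423
```

```bash
python3 - <<'E'
from h import *
import pickle
st()
for n in ("wrist","top","scene"):
    p=eyes.read_camera(n); pickle.dump(p,open(f"pics/{n}22.pkl","wb"))
    save(p,n+"22",{"wrist":(180,0,280,240),"top":(190,90,300,200),"scene":(225,150,210,120)}[n],{"wrist":2.7,"top":2.6,"scene":3.6}[n])
E
```

```text
t 21.85 [ 435.3 -255.1  182.4] [-3.121  0.005  0.562] F [ 0.4 -0.4  0.4] op 0.423 j [-0.66  0.37  1.88  0.    0.92  0.34]
```

View pics/wrist22.png

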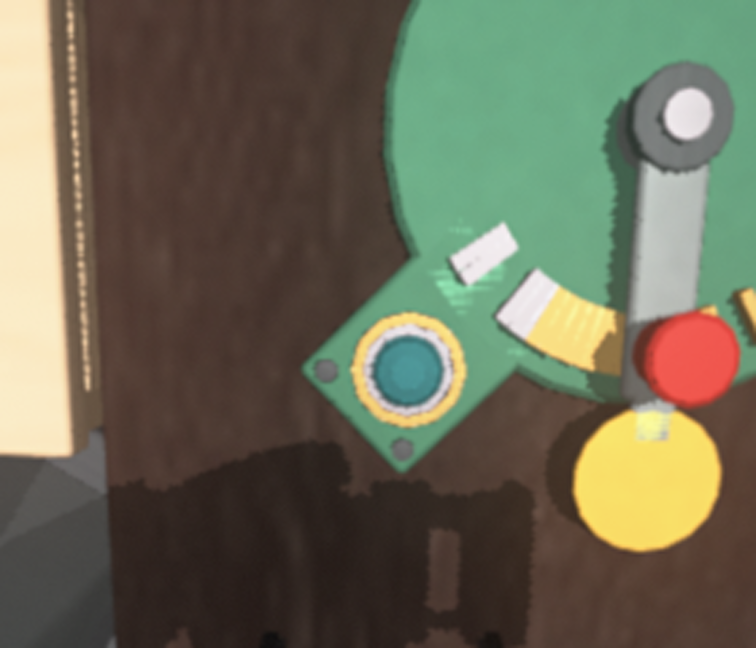

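View pics/scene22.png

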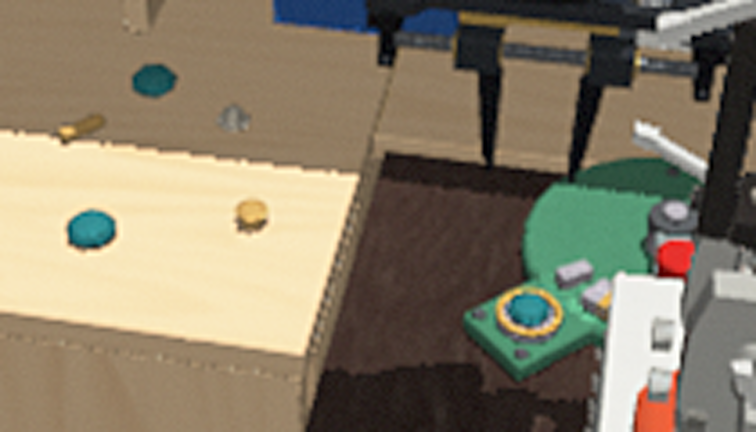

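View pics/top22.png

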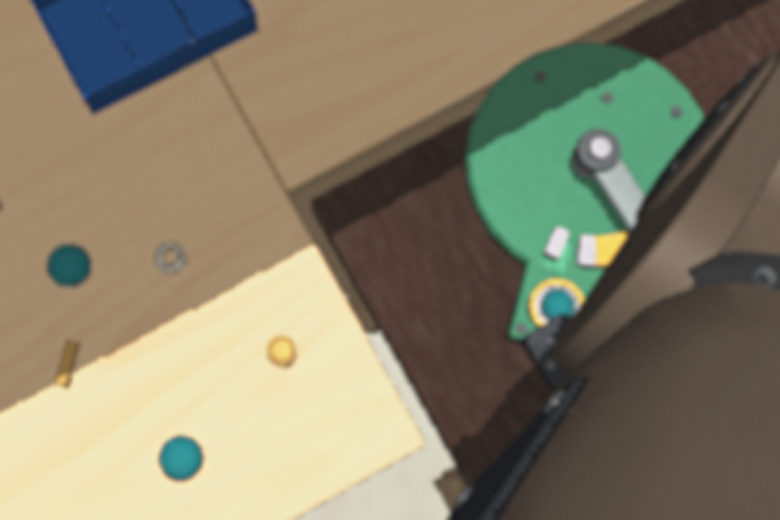

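```bash
python3 - <<'E'
from h import *
import pickle
a=pickle.load(open("pics/wrist11.pkl","rb"));b=pickle.load(open("pics/wrist22.pkl","rb"))
print(tri([(a,(426.5/3-.5+180,429.5/3-.5+60)),(b,(692.5/2.7-.5+180,359/2.7-.5))]))
print("guard",tri([(a,(424.5/3-.5+180,542/3-.5+60)),(b,(647/2.7-.5+180,478/2.7-.5))]))
E
```

```text
(array([ 535.73887898, -305.27066347,   71.23315486]), [array([0.2, 0.4]), array([-0.2, -0.4])])
guard (array([ 495.74885858, -328.64757401,   42.1686671 ]), [array([-0.8, -1.2]), array([0.8, 1.3])])
```

```bash
python3 -c "
from h import *
st(); print(job_done())"
```

```text
t 22.00 [ 435.5 -254.5  181.1] [-3.119  0.005  0.563] F [ 0.   0.4 -0.4] op 0.423 j [-0.66  0.37  1.88  0.    0.92  0.34]
the job is handed in; nothing more can be done
None
```

The job is done and handed in at 22.0 s: the pin is home in the very next notch and the smallest teal button lies in the uncovered nest.

- **Guard arm:** I pulled the red knob up about 11 mm and swung the arm counter-clockwise about 0.80 rad, using the wrist camera to centre it over the next notch. I lowered the pin in steps of about 1 mm. The pull on the wrist fell smoothly from 8.6 to 4.9 N, so the pin never rested on the track. The sideways force on the knob stayed under about 5 N.
- **Button:** I picked the smallest of the three teal ones. It measured about 26 mm across against about 34 mm for the other two. I released it less than about 1 mm above the nest floor, with no contact force before that.

**Last checks:**
- The button lies flat inside the brass rim.
- In the scene and top views the other samples are where they were.
- The gripper is about 180 mm up and touching nothing.
- The top of the knob triangulated at 71 mm. It should be 75 mm when home and would be about 82 mm if the pin sat on the track, so this supports home, but the estimate is only good to about 4 mm.
- When gripping, the jaw opening read 28.7 mm on the 25 mm knob (probably its collar) and 23.4 mm on the 27 mm button. Both grips held.

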